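# Vent and open the vacuum desiccator

### The arm

A 7-joint arm with a two-finger parallel gripper is mounted at the origin on the work surface. World frame = base frame: x ahead of the robot, y to its left, z up, the work surface at z = 0. Lengths are in m, angles in rad, forces in N, time in s.
With the tool pointing down it reaches from about 0.35 to 0.9 m from the base axis. Payload 8.1 kg.
Tool frame: the origin (TCP) lies at the very end of the fingers, on their centre line; the grasp point (between the pads) lies 19 mm behind it (arm.grip_depth is the distance from the TCP to the grasp point, in m); x points along the fingers, z is the direction in which the jaws open and shut, and the axes are right-handed (so a half turn about x gives the same grasp; the last joint's range is limited). The gripper opens to 92 mm and grips with 3 to 60 N. Pads are 19 mm wide; open, the fingers measure 130 mm over their backs; the gripper's body (75 mm by 190 mm) begins 47 mm behind the grasp point.
Start: joints at [-1.385, 0.434, 0.025, 1.573, -0.012, 1.134, -0.075], TCP at [0.178, 0.599, 0.227] pointing down, gripper open.
Joint ranges: [-2.62, 2.62], [-0.44, 2.09], [-1.27, 1.32], [0.08, 2.57], [-1.32, 4.46], [0.12, 2], [-2.74, 2.74]. Speed limits (rad/s): [2.22, 2.22, 3.01, 3.01, 3.14, 3.14, 3.14].

### API

Orientations are given as a rotation vector (axis times angle).
In Python, from cell import status, cams, arm gives the robot as it stands. The module is installed in compiled form; this text tells all that it offers.
- The arm moves only by the tool step_arm, never from a script. Its argument "rows" is a list of rows, each a list of 7 numbers: the gripper command: -1 is fully open, 1 is shut, values between are in proportion, then the shift along the tool's x, y, z as a fraction of full scale, then the turn, a rotation vector about the tool's x, y, z as a fraction of full scale. In form: [[grip, x, y, z, rx, ry, rz], ...]. A call has 1 to 12 rows; each row is the pose to reach, as a shift and turn from the pose commanded when the call began, along the tool's axes at that moment; what a row does not reach only later rows make up. Full scale, the value 1, is 80 cm for a shift and 60 degrees for a turn. A row lasts 1/12 s, in which the tool goes at most 41.7 mm and 7.16 degrees, less where a joint would pass 70% of its speed; a pose out of reach is approached as far as the arm can. A call with a number of a shift or a turn outside -1 to 1 is refused whole. A call with a gripper value outside its range is refused whole. The fingers move at their own pace and stop on an object; "newtons" is the grip in N (left out, the last holds). Time passes only in rows, so rows that repeat a pose let the fingers close. It gives the time, the measured TCP pose, the force and the opening at its end, in the units of the state.
- status.observe(): the state, without advancing time (a new reading comes with each control period).
- cams.get_image(name): name is "scene" or "top" or "wrist"; returns a dict with "pixels" (420x560x3 uint8, red, green, blue), "range_z" (420x560 float32, m along the optical axis (not along the pixel's ray), 0 where there is no reading), "camera_matrix" (3x3 intrinsics, pixels), "distortion" ([k1, k2, p1, p2, k3] as OpenCV has them; the pictures are not rectified), "eye" and "attitude" of the camera in the world; the wrist camera has in their place "tool_from_camera" (4x4, takes a point from camera to tool coordinates, whose origin is the TCP and whose axes are the tool frame's). Camera axes: x right, y down, z forward; pixel columns grow to the right and rows downward; lengths in m; the calibration is good to about 2 mm. A picture is of the moment at which its call begins: read the wrist's pose just before it.
- arm.sign_off(): hands the job in, once; it reports no verdict.
The state is a dict: "clock": time; "joints": joint angles; "dq": joint speeds; "joint_efforts": joint torques, N m; "position": TCP position; "ee_rot": TCP orientation; "force": force on the tool from outside, world axes, zero at the start; "ft_torque": the same for the moment, N m; "width": opening from 0.0 (shut) to 1.0 (fully open).
Only numpy, scipy, OpenCV 4.12 (cv2) and the standard library are available. Lean on these libraries where they do the work, as an engineer would, in place of code of your own. Each camera call takes 0.05 s, during which the arm holds its last target.

### The job

The vacuum desiccator is still shut off under vacuum: lift the spring collar on its valve lever, flip the lever over to vent (towards the lid-bar end of the box) and let the collar drop home so that it locks there. Only then raise the clear lid by its bar until its prop leg swings free over its holding hole, and lower it gently on to the leg with the foot down in the hole, and leave it standing open. Never let the lid fall, and leave the glassware and bottles around it where they stand.

Things in the scene. Friction and masses are not known exactly. Their poses are not given: they have to be found in the camera images.
- vac_box: Plain aluminium vacuum box, fixed to the bench: 200 mm (x) by 220 mm (y), 100 mm high, clear lid on top. Origin: centre of its underside; z up, x from its front (lid bar, gauge) to its back (hinge), y from the valve side to the prop-leg side. The gauge sticks out 40 mm at the front.
- lever_pivot (a point): Pivot of the valve lever, 70 mm above the bench and 190 mm from the box's centre along its -y; the pivot axis lies along the box's y. It sits in an aluminium block (54 x 44 mm, top 88 mm above the bench). A slotted steel gate, 26 mm wide along y, reaches 50 mm from the pivot and holds the collar's foot at either end of the swing. Same axes as vac_box.
- collar_grip (a point): Centre of the ribbed aluminium locking collar, coaxial with the lever: 30 mm diameter (33 over its rims), 32 mm long, 85 mm from lever_pivot when down. Its 22 x 26 mm steel foot reaches 47 mm down the lever from this point. The lever, a 10 mm steel rod, ends in a 22 mm black knob 51 mm beyond this point (136 mm from the pivot). z points outward along the lever, y along the pivot axis.
- valve_lever (a joint): Lever angle, rad. 0: vacuum, leaning 0.65 rad from upright to the box's back (+x). Grows as it swings over the top to the front; 1.30: vent, leaning 0.65 rad to the front (stop). It stays where it is left (about 1.5 N at the collar moves it) and cannot leave either end while the collar is down (0.06 rad of play). A collar gripped from above turns and lags up to 0.15 rad in the fingers.
- lock_collar (a joint): Lift of the collar along the lever, m. 0: down, locked; 0.018: top of its travel. A spring pulls it down (6 N at rest, 10.5 N at the top). From about 0.013 up the lever is free to swing. Let go between the ends, it rides on the gate; it drops to 0 once the lever is within 0.06 rad of an end.
- lid_hinge (a point): Middle of the lid's hinge axis, along y of the box at its back edge, 106 mm above the bench. Same axes as vac_box.
- lid_bar (a point): Middle of the lid's round steel bar handle: 12 mm thick, parallel to the hinge, 105 mm clear between its posts, its centre 32 mm above the lid's upper face. With the lid shut it lies 185 mm in front of lid_hinge and 38 mm above it, so 144 mm above the bench. Turns with the lid.
- lid (a joint): Lid angle, rad. 0: shut, level; grows as the front rises; 1.10: stop. Clear plastic, 200 x 216 x 12 mm, 0.5 to 0.7 kg; it falls shut when let go, unless on its leg, where it reads 0.84 to 0.87. To set the leg raise the lid past 1.02, so that the hanging foot clears the ledge and comes over the hole, wait half a second for it to hang still, then lower slowly.
- leg_foot (a point): Centre of the 10 mm ball foot of the prop leg: a steel rod, 8 mm thick, 125 mm long, hanging freely from a pivot on the lid's edge on the side away from the valve, 150 mm from the hinge. Lid shut: it lies flat along the edge, foot towards the hinge, on an aluminium ledge; as the lid rises the foot slides forward on the ledge.
- leg_hole (a point): The holding hole in that ledge: where the foot's centre rests at the middle of the hole, 96 mm above the bench. The hole is 22 mm long along the box's x, 15 mm wide and 10 mm deep below the foot's sliding height.
- amber_bottle: Bystander: amber bottle, 62 mm diameter, 125 mm tall, on the far side of the valve from the box. Origin: centre of its underside, z up.
- beaker: Bystander: empty glass beaker, 62 mm diameter, 75 mm tall, in front of the box's valve-side corner. Origin: centre of its underside, z up.
- flask: Bystander: stoppered conical glass flask, 86 mm base, 153 mm tall, on the prop-leg side of the box. Origin: centre of its underside, z up.
- big_flask: Bystander: white conical flask, 120 mm base, 208 mm tall, well to the left. Origin: centre of its underside, z up.
- white_jar: Bystander: white jar, 90 mm diameter, 130 mm tall, to the right. Origin: centre of its underside, z up.
- cylinder: Bystander: slim measuring cylinder on a 72 mm foot, 193 mm tall, to the right. Origin: centre of its underside, z up.
- weigh_tray: Bystander: white open tray, 130 x 170 x 25 mm, to the right near the robot. Origin: centre of its underside, z up.

How it is judged:
By the outcome, as a careful person would: the job done as asked, in the order asked, and still so for the second after the job is handed in, with the robot touching nothing.
It also fails if it takes over 64 s, if anything falls off the work surface, if the arm or the gripper's body presses on something with over 40 N, if the wrist force passes 120 N, or if a joint passes its speed limit or range.

## Working session

There is one attempt and no reset: what is moved stays moved. The work goes in short steps, Python scripts to look and compute and a tool call to move; the robot and the scene stay as the last step left them, time stands still between calls to the robot, and variables do not carry over. Pictures are saved under pics/ and viewed, and the job is handed in when it is done.

Besides the shell and the picture viewer there is one more tool, called after "Request:" as name(argument=value, ...), one argument or row to a line, values as JSON. step_arm: Moves the arm, as the interface text tells. Its arguments: {"type":"object","properties":{"rows":{"type":"array","items":{"type":"array","items":{"type":"number"}}},"newtons":{"type":"number"}},"required":["rows"]}

```bash
mkdir -p pics; ls; cat > h.py <<'E'
import numpy as np, cv2
from scipy.spatial.transform import Rotation as R
from cell import status, cams, arm
def snap(name,fn):
    s=status.observe(); im=cams.get_image(name)
    cv2.imwrite(f'pics/{fn}.png',im['pixels'][:,:,::-1])
    np.savez(f'pics/{fn}.npz',**{k:np.asarray(v) for k,v in im.items()},pos=s['position'],rot=s['ee_rot'])
    return s,im
E
python3 - <<'E'
from h import *
for n in ['scene','top','wrist']:
    s,im=snap(n,n+'0')
    print(n,im['camera_matrix'].tolist(),im['distortion'],im.get('eye'),im.get('attitude'),im.get('tool_from_camera'))
print(s, arm.grip_depth)
E
```

```text
pics
scene [[540.6670190919682, 0.0, 285.77360195204886], [0.0, 540.6670190919682, 202.6788587092358], [0.0, 0.0, 1.0]] [0.0491752 0.        0.        0.        0.       ] [1.1228864  1.09618027 1.21382743] [-0.61083485 -2.63703262  1.1499566 ] None
top [[409.27124333922785, 0.0, 280.1633899124087], [0.0, 409.27124333922785, 209.4265463759752], [0.0, 0.0, 1.0]] [-0.0842586  0.         0.         0.         0.       ] [0.35634704 0.00675496 1.31525481] [-2.09124074  2.14928482 -0.15253375] None
wrist [[296.395341284753, 0.0, 281.8033312112194], [0.0, 296.395341284753, 209.45834500503352], [0.0, 0.0, 1.0]] [-0.06470727  0.          0.          0.          0.        ] None None [[ 2.30542439e-04 -2.57402357e-01  9.66304286e-01 -1.57466283e-01]
 [ 8.77789013e-05 -9.66304303e-01 -2.57402382e-01  6.96270578e-02]
 [ 9.99999970e-01  1.44163302e-04 -2.00179655e-04 -2.17028785e-05]
 [ 0.00000000e+00  0.00000000e+00  0.00000000e+00  1.00000000e+00]]
{'clock': 0.1, 'joints': array([-1.38459613,  0.4351021 ,  0.02496492,  1.57398925, -0.01158048,
        1.13397609, -0.07507249]), 'dq': array([-0.00068529, -0.00242838,  0.00103862, -0.00239185,  0.00042236,
        0.00057187, -0.00247879]), 'joint_efforts': array([ 3.37207588e-03, -6.69112158e+01,  9.88190733e-01, -3.15139318e+01,
       -6.04654569e-02,  3.74140637e-02,  8.43747011e-05]), 'position': array([0.17792701, 0.59867983, 0.22606168]), 'ee_rot': array([-0.99473866,  1.33310568,  0.99324341]), 'force': array([-0.45727559, -0.48477681, -0.00910382]), 'ft_torque': array([0.05279555, 0.02075465, 0.03741912]), 'width': 0.9982518479221744} 0.0188
```

View pics/scene0.png

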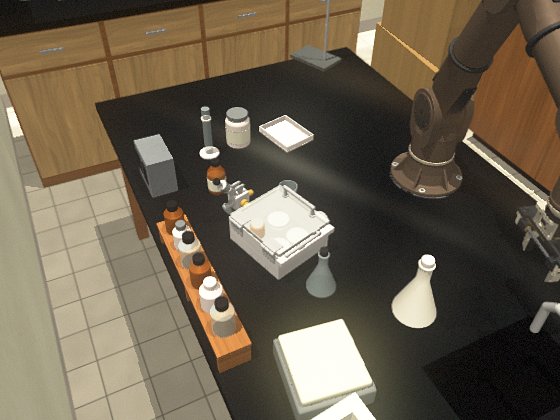

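View pics/top0.png

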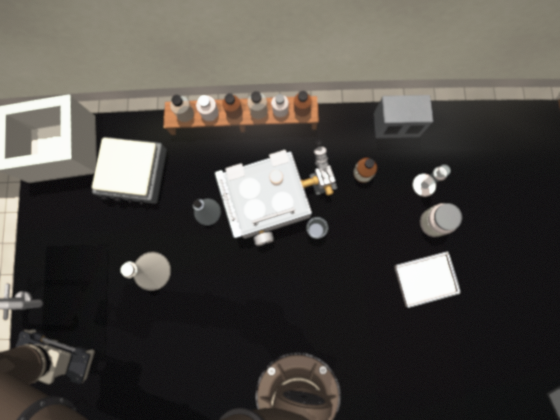

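View pics/wrist0.png

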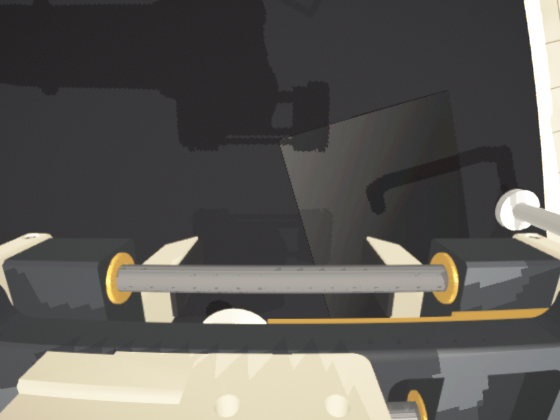

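The scene camera shows the box at about (280,230), with the valve at (238,198). In the top view the box is at about (265,195) and the lever at (322,170). I'll enlarge both.

```bash
python3 - <<'E'
import cv2
a=cv2.imread('pics/top0.png')[135:255,190:350]; cv2.imwrite('pics/top0c.png',cv2.resize(a,None,fx=5,fy=5,interpolation=cv2.INTER_CUBIC))
a=cv2.imread('pics/scene0.png')[165:285,200:360]; cv2.imwrite('pics/scene0c.png',cv2.resize(a,None,fx=5,fy=5,interpolation=cv2.INTER_CUBIC))
E
```

```text
(no output)
```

View pics/top0c.png

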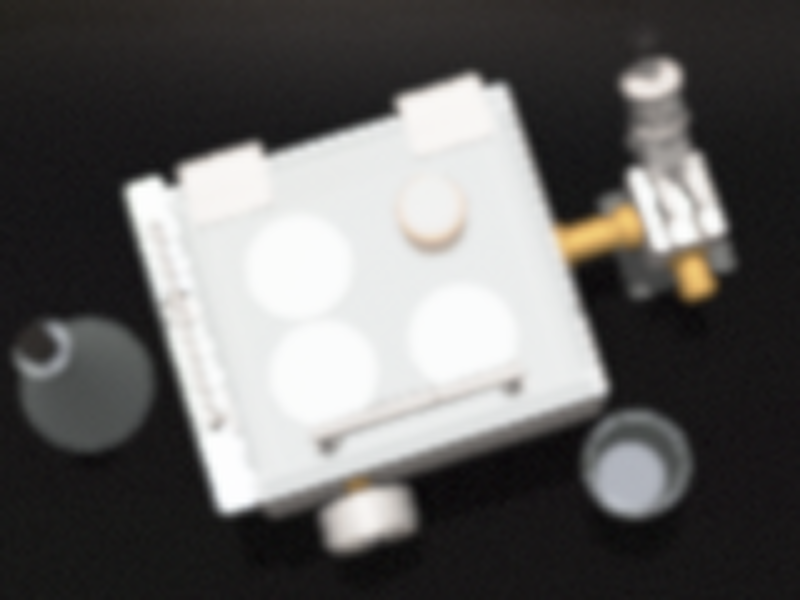

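View pics/scene0c.png

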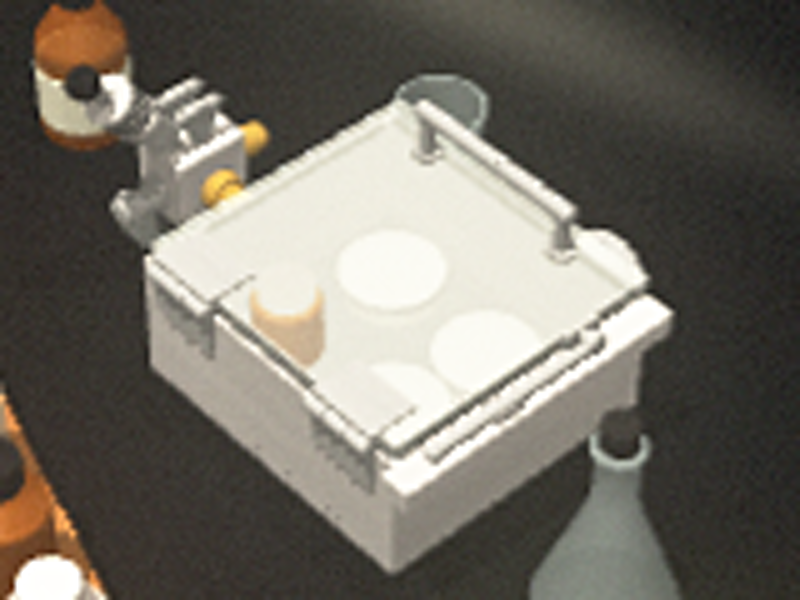

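```bash
cat >> h.py <<'E'
def proj(im,P):
    A=R.from_rotvec(im['attitude']); rv=A.inv()
    t=-rv.apply(im['eye'])
    p,_=cv2.projectPoints(np.asarray(P,float).reshape(-1,3),rv.as_rotvec(),t,im['camera_matrix'],im['distortion'])
    return p[:,0]
def ld(fn): return dict(np.load(f'pics/{fn}.npz'))
def cloud(im):
    K=im['camera_matrix'];h,w=im['range_z'].shape
    uv=np.stack(np.meshgrid(np.arange(w),np.arange(h)),-1).reshape(-1,1,2).astype(float)
    n=cv2.undistortPoints(uv,K,im['distortion'])[:,0]
    z=im['range_z'].reshape(-1,1)
    C=np.c_[n,np.ones(len(n))]*z
    if 'tool_from_camera' in im:
        T=im['tool_from_camera']; C=C@T[:3,:3].T+T[:3,3]
        W=R.from_rotvec(im['rot']).apply(C)+im['pos']
    else: W=R.from_rotvec(im['attitude']).apply(C)+im['eye']
    W[z[:,0]==0]=np.nan
    return W.reshape(h,w,3)
E
cat > fit.py <<'E'
from h import *
from scipy.optimize import least_squares
sc,tp=ld('scene0'),ld('top0')
s,c=np.sin(.65),np.cos(.65)
F=[('s',(.1,.11,0),(395,572)),('s',(.1,-.11,0),(152,375)),
('s',(-.085,-.0585,.144),(425,105)),('s',(-.085,.0585,.144),(572,213)),
('s',(.136*s,-.19,.07+.136*c),(83,82)),
('t',(-.085,-.0585,.144),(520,368)),('t',(-.085,.0585,.144),(315,435)),
('t',(.1,-.11,.1),(508,86)),('t',(-.1,-.11,.1),(606,385)),]
def uv(f):
    o=(200,165) if f[0]=='s' else (190,135)
    return np.array([(f[2][0]+.5)/5-.5+o[0],(f[2][1]+.5)/5-.5+o[1]])
def W(p,P): return R.from_euler('z',p[2]).apply(P)+[p[0],p[1],0]
def res(p):
    return np.concatenate([proj(sc if f[0]=='s' else tp,W(p,f[1]))[0]-uv(f) for f in F])
r=least_squares(res,[.65,.1,.2],loss='soft_l1')
print(r.x); print(r.fun.reshape(-1,2).round(1) if r.fun.size==18 else '', res(r.x).reshape(-1,2).round(2))
np.save('box.npy',r.x)
C=cloud(sc)
print('table',C[300,150],C[250,380], 'knob',C[165+16,200+16],'bar', C[165+31,200+100],'lid?',C[165+54,200+78])
C=cloud(tp); print('table',C[300,300])
for n,P in dict(pivot=(0,-.19,.07),collar=(.085*s,-.19,.07+.085*c),knob=(.136*s,-.19,.07+.136*c),bar=(-.085,0,.144),hole=(0,.12,.096)).items(): print(n,W(r.x,P).round(4))
E
python3 fit.py
```

```text
[0.61876958 0.07893494 0.29026386]
[[-0.8  2.2]
 [-0.6  0.1]
 [ 1.   0.5]
 [-0.9 -1.5]
 [-2.3 -0.6]
 [-0.7  2.2]
 [ 1.9  1.3]
 [-1.4 -0.2]
 [-0.1  0.6]] [[-0.79  2.18]
 [-0.55  0.09]
 [ 1.    0.49]
 [-0.88 -1.52]
 [-2.33 -0.57]
 [-0.72  2.16]
 [ 1.9   1.29]
 [-1.41 -0.24]
 [-0.11  0.55]]
table [ 0.96785601 -0.49616151 -0.76444487] [0.3514301 0.2393508 0.0009537] knob [ 0.74573036 -0.07940494  0.17390342] bar [0.53715904 0.0598682  0.14700405] lid? [0.62228648 0.08694565 0.11171305]
table [ 0.29125154 -0.0164167  -0.00088092]
pivot [ 0.6731 -0.1031  0.07  ]
collar [ 0.7224 -0.0884  0.1377]
knob [ 0.752  -0.0796  0.1783]
bar [0.5373 0.0546 0.144 ]
hole [0.5844 0.1939 0.096 ]
```

```bash
cat >> h.py <<'E'
def Rt(zdir, xdir=(0,0,-1)):
    x=np.array(xdir,float);x/=np.linalg.norm(x); z=np.array(zdir,float); z-=x*(x@z); z/=np.linalg.norm(z)
    return R.from_matrix(np.c_[x,np.cross(z,x),z])
def go(tgt,Rtgt,base=None):
    """row values for target TCP pose from present pose"""
    s=status.observe(); p,r=(s['position'],R.from_rotvec(s['ee_rot'])) if base is None else base
    d=r.inv().apply(np.asarray(tgt)-p)/0.8; w=(r.inv()*Rtgt).as_rotvec()/np.radians(60)
    return d.round(4),w.round(3)
bp=np.load('box.npy') if __import__('os').path.exists('box.npy') else None
def B(P): return R.from_euler('z',bp[2]).apply(P)+[bp[0],bp[1],0]
def by(): return np.array([-np.sin(bp[2]),np.cos(bp[2]),0])
def bx(): return np.array([np.cos(bp[2]),np.sin(bp[2]),0])
E
python3 - <<'E'
from h import *
s=status.observe(); print(R.from_rotvec(s['ee_rot']).as_matrix().round(3))
for sg in (1,-1):
    print(go([s['position'][0],s['position'][1],.36],Rt(sg*by())), go(B([0.03,-.19,.36]),Rt(sg*by())))
E
```

```text
[[-0.    -0.959  0.285]
 [-0.001  0.285  0.959]
 [-1.    -0.    -0.001]]
(array([-0.1674, -0.    , -0.0002]), array([-0.553, -0.001, -0.   ])) (array([-0.1664, -0.8747, -0.6443]), array([-0.553, -0.001, -0.   ]))
(array([-0.1674, -0.    , -0.0002]), array([ 2.447e+00, -0.000e+00,  2.000e-03])) (array([-0.1664, -0.8747, -0.6443]), array([ 2.447e+00, -0.000e+00,  2.000e-03]))
```

Request:
step_arm(
  rows=[
    [-1, -0.05, 0, 0, 0, 0, 0],
    [-1, -0.1, 0, 0, 0, 0, 0],
    [-1, -0.15, 0, 0, 0, 0, 0],
    [-1, -0.18, -0.04, -0.03, -0.05, 0, 0],
    [-1, -0.18, -0.08, -0.06, -0.1, 0, 0],
    [-1, -0.18, -0.12, -0.09, -0.15, 0, 0],
    [-1, -0.18, -0.16, -0.12, -0.2, 0, 0],
    [-1, -0.18, -0.2, -0.15, -0.25, 0, 0],
    [-1, -0.18, -0.24, -0.18, -0.3, 0, 0],
    [-1, -0.18, -0.28, -0.21, -0.35, 0, 0],
    [-1, -0.18, -0.32, -0.24, -0.4, 0, 0],
    [-1, -0.18, -0.36, -0.27, -0.45, 0, 0],
  ],
)

```text
clock: 1.15
position: [0.3932, 0.3081, 0.3707]
ee_rot: [-1.344, 1.116, 1.344]
force: [1.0, 0.6, 0.7]
width: 1.001
```

```bash
python3 - <<'E'
from h import *
s=status.observe(); print(s['clock'],s['position'],s['joints'].round(2))
print(go(B([0.0,-.17,.33]),Rt(by())))
E
```

```text
1.15 [0.39324442 0.30806584 0.37073733] [-0.9   0.13  0.15  1.64 -0.02  1.37  1.01]
(array([ 0.0508, -0.2468, -0.5447]), array([-0.101,  0.   , -0.   ]))
```

Request:
step_arm(
  rows=[
    [-0.2, 0.004, -0.02, -0.045, -0.02, 0, 0],
    [-0.2, 0.008, -0.04, -0.09, -0.04, 0, 0],
    [-0.2, 0.012, -0.06, -0.135, -0.06, 0, 0],
    [-0.2, 0.016, -0.08, -0.18, -0.08, 0, 0],
    [-0.2, 0.02, -0.1, -0.225, -0.1, 0, 0],
    [-0.2, 0.024, -0.12, -0.27, -0.1, 0, 0],
    [-0.2, 0.028, -0.145, -0.315, -0.1, 0, 0],
    [-0.2, 0.032, -0.165, -0.36, -0.1, 0, 0],
    [-0.2, 0.036, -0.185, -0.405, -0.1, 0, 0],
    [-0.2, 0.04, -0.205, -0.45, -0.1, 0, 0],
    [-0.2, 0.045, -0.227, -0.5, -0.1, 0, 0],
    [-0.2, 0.05, -0.247, -0.545, -0.1, 0, 0],
  ],
)

```text
clock: 2.15
position: [0.6666, -0.0843, 0.3304]
ee_rot: [-1.418, 1.059, 1.418]
force: [0.8, 0.6, 0.3]
width: 0.601
```

Request:
step_arm(
  rows=[
    [-0.2, 0, 0, 0, 0, 0, 0],
    [-0.2, 0, 0, 0, 0, 0, 0],
    [-0.2, 0, 0, 0, 0, 0, 0],
    [-0.2, 0, 0, 0, 0, 0, 0],
  ],
)

```text
clock: 2.48
position: [0.6657, -0.0812, 0.3308]
ee_rot: [-1.418, 1.058, 1.419]
force: [0.1, 1.0, 0.4]
width: 0.599
```

```bash
python3 - <<'E'
from h import *
s,im=snap('wrist','w1'); snap('top','t1')
print(s['clock'],s['position'],s['force'],s['dq'].round(3))
cv2.imwrite('pics/w1b.png',cv2.resize(im['pixels'][:,:,::-1],None,fx=1.42,fy=1.42,interpolation=cv2.INTER_CUBIC))
E
```

```text
2.4833 [ 0.66565588 -0.08116519  0.33081787] [0.13011602 0.97245473 0.44635504] [-0.011 -0.011 -0.     0.001  0.    -0.001  0.003]
```

View pics/w1b.png

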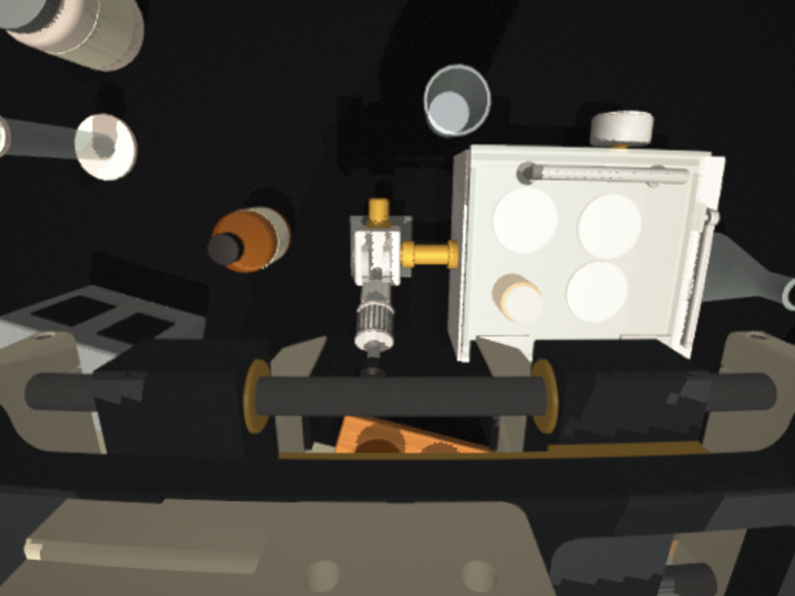

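The wrist view shows the collar at about (375,322) of the enlarged picture, the gate at (377,255) and the bar from (530,173) to (688,175). Next I refine with the depth cloud.

```bash
python3 - <<'E'
from h import *
im=ld('w1'); C=cloud(im); Rb=R.from_euler('z',bp[2])
X=Rb.inv().apply((C-[bp[0],bp[1],0]).reshape(-1,3)).reshape(C.shape)
def show(u,v): print((u,v),X[int(v/1.42),int(u/1.42)].round(4))
print('collar'); [show(375,v) for v in range(300,350,5)]
print('collar side'); [show(u,325) for u in range(350,402,4)]
print('gate side'); [show(u,255) for u in range(345,410,4)]
print('box edge valve'); [show(u,200) for u in range(440,500,5)]; [show(u,330) for u in range(440,490,5)]
print('bar'); [show(600,v) for v in range(140,200,3)]
print('bar'); [show(u,173) for u in range(510,720,8)]
print('lid',[X[int(v/1.42),int(u/1.42)].round(4) for u,v in [(560,260),(650,260),(560,330)]],'table',X[int(50/1.42),int(250/1.42)])
E
```

```text
collar
(375, 300) [ 0.0258 -0.1885  0.1342]
(375, 305) [ 0.0293 -0.1885  0.1355]
(375, 310) [ 0.0327 -0.1882  0.1415]
(375, 315) [ 0.0352 -0.188   0.1456]
(375, 320) [ 0.039  -0.1878  0.1497]
(375, 325) [ 0.0421 -0.1877  0.1518]
(375, 330) [ 0.045  -0.1874  0.158 ]
(375, 335) [ 0.0484 -0.1874  0.1588]
(375, 340) [ 0.0556 -0.1879  0.153 ]
(375, 345) [ 0.0579 -0.1877  0.1572]
collar side
(350, 325) [ 0.0927 -0.2285  0.0003]
(354, 325) [ 0.0926 -0.2233  0.0006]
(358, 325) [ 0.0451 -0.2031  0.1427]
(362, 325) [ 0.0433 -0.2001  0.1482]
(366, 325) [ 0.0421 -0.1961  0.1517]
(370, 325) [ 0.0423 -0.1926  0.1511]
(374, 325) [ 0.0415 -0.1888  0.1536]
(378, 325) [ 0.0415 -0.1853  0.1536]
(382, 325) [ 0.0425 -0.1818  0.1505]
(386, 325) [ 0.0433 -0.1795  0.1481]
(390, 325) [ 0.0457 -0.1761  0.1411]
(394, 325) [ 0.0931 -0.1748 -0.0007]
(398, 325) [ 0.093  -0.1696 -0.0002]
gate side
(345, 255) [ 7.100e-03 -2.325e-01 -1.000e-04]
(349, 255) [ 0.0074 -0.2277 -0.0017]
(353, 255) [ 0.0063 -0.2219  0.0054]
(357, 255) [-0.0067 -0.2084  0.0875]
(361, 255) [-0.0113 -0.2016  0.1161]
(365, 255) [-0.0115 -0.197
[... 2447 characters left out ...]
[-0.0824 -0.0049  0.1493]
(614, 173) [-0.0826  0.0025  0.1484]
(622, 173) [-0.0827  0.0094  0.1485]
(630, 173) [-0.0828  0.0148  0.1494]
(638, 173) [-0.0829  0.0217  0.1497]
(646, 173) [-0.0831  0.0275  0.1499]
(654, 173) [-0.0832  0.0349  0.1493]
(662, 173) [-0.0835  0.0427  0.1483]
(670, 173) [-0.0836  0.0484  0.1487]
(678, 173) [-0.0838  0.0565  0.1475]
(686, 173) [-0.0839  0.0623  0.1496]
(694, 173) [-0.0857  0.0949  0.1114]
(702, 173) [-0.0859  0.1029  0.1117]
(710, 173) [-0.0866  0.1191  0.1008]
(718, 173) [-0.0868  0.1262  0.1009]
lid [array([-0.0054, -0.0206,  0.1111]), array([-0.0059,  0.0641,  0.1118]), array([ 0.0618, -0.0142,  0.1113])] table [-0.21492299 -0.32710736 -0.00181079]
```

```bash
python3 - <<'E'
from h import *
def pose(ang,lift,t,back=0.,dep=.010,r0=.085):
    th=.65-ang # lean to +x
    c=np.array([(r0+lift)*np.sin(th),-.1895,.07+(r0+lift)*np.cos(th)])
    d=np.array([np.sin(t),0,-np.cos(t)])
    return B(c+d*(dep-back)), Rt(by(),R.from_euler('z',bp[2]).apply(d))
p,r=pose(0,0,.25,.09); print(p,go(p,r))
p2,r2=pose(0,0,.25); print(p2,go(p2,r2,(p,r)), 'direct',go(p2,r2))
E
```

```text
[ 0.70333006 -0.09358     0.21518012] (array([ 0.1451, -0.0405, -0.0285]), array([-0.001,  0.001, -0.238]))
[ 0.72466498 -0.08720726  0.127978  ] (array([ 0.1125, -0.    , -0.    ]), array([0., 0., 0.])) direct (array([ 0.2541, -0.0683, -0.0286]), array([-0.001,  0.001, -0.238]))
```

Request:
step_arm(
  rows=[
    [-0.2, 0.02, -0.01, -0.01, 0, 0, -0.06],
    [-0.2, 0.05, -0.02, -0.02, 0, 0, -0.12],
    [-0.2, 0.08, -0.03, -0.0285, 0, 0, -0.18],
    [-0.2, 0.115, -0.04, -0.0285, 0, 0, -0.238],
    [-0.2, 0.145, -0.0405, -0.0285, 0, 0, -0.238],
    [-0.2, 0.145, -0.0405, -0.0285, 0, 0, -0.238],
    [-0.2, 0.145, -0.0405, -0.0285, 0, 0, -0.238],
  ],
)

```text
clock: 3.17
position: [0.7027, -0.0941, 0.2146]
ee_rot: [-1.492, 0.849, 1.24]
force: [-0.5, -0.8, 0.1]
width: 0.598
```

```bash
python3 - <<'E'
from h import *
s,im=snap('wrist','w2')
print(s['clock'],s['position'],s['force'],s['dq'].round(3))
cv2.imwrite('pics/w2b.png',cv2.resize(im['pixels'][:,:,::-1],None,fx=1.42,fy=1.42,interpolation=cv2.INTER_CUBIC))
E
```

```text
3.1667 [ 0.70269477 -0.09412828  0.21457361] [-0.49135263 -0.84033412  0.10082054] [-0.005 -0.02   0.014 -0.063  0.004  0.012 -0.002]
```

View pics/w2b.png

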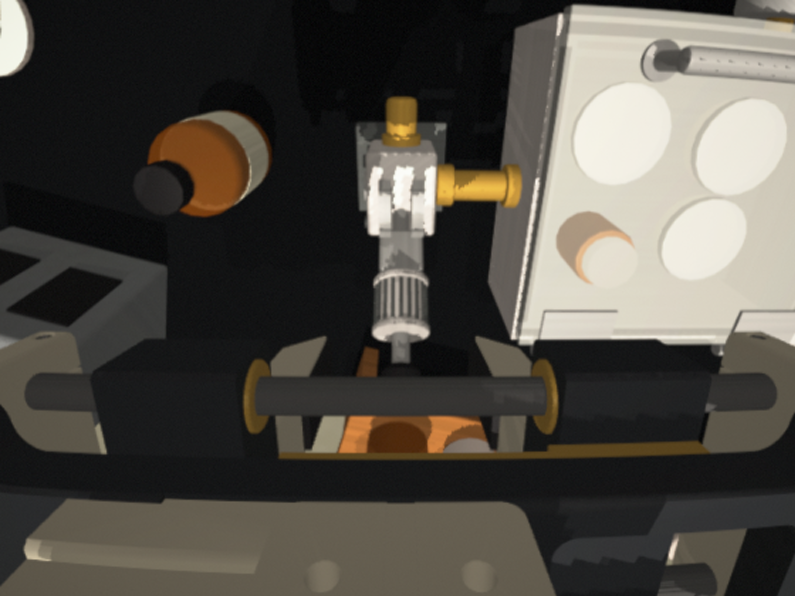

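The collar is centred between the fingers at u≈402, with its upper rim at v≈330. I check its depth once more, then descend.

```bash
python3 - <<'E'
from h import *
im=ld('w2'); C=cloud(im); Rb=R.from_euler('z',bp[2])
X=Rb.inv().apply((C-[bp[0],bp[1],0]).reshape(-1,3)).reshape(C.shape)
c=np.array([.0514,.1377]);ax=np.array([.605,.796]);pr=np.array([-.796,.605])
for v in range(265,350,6):
    q=X[int(v/1.42),int(402/1.42)]; d=q[[0,2]]-c; print(v,q.round(4),'ax',(d@ax).round(4),'perp',(d@pr).round(4))
for v in (290,):
  for u in (372,376,380,402,424,428,432): print(u,X[int(v/1.42),int(u/1.42)].round(4))
print(go([0.72466498,-0.08720726,0.127978],Rt(by(),R.from_euler('z',bp[2]).apply([np.sin(.25),0,-np.cos(.25)]))))
E
```

```text
265 [ 0.0267 -0.1885  0.1273] ax -0.0232 perp 0.0134
271 [ 0.0264 -0.1885  0.1357] ax -0.0168 perp 0.0187
277 [ 0.0292 -0.1885  0.1389] ax -0.0125 perp 0.0184
283 [ 0.032  -0.1885  0.1404] ax -0.0096 perp 0.017
289 [ 0.0341 -0.1885  0.1433] ax -0.006 perp 0.0172
295 [ 0.0353 -0.1885  0.1477] ax -0.0018 perp 0.0189
301 [ 0.0377 -0.1885  0.1497] ax 0.0013 perp 0.0181
307 [ 0.041  -0.1886  0.1517] ax 0.0049 perp 0.0167
313 [ 0.0428 -0.1886  0.1549] ax 0.0085 perp 0.0173
319 [ 0.0441 -0.1886  0.1586] ax 0.0122 perp 0.0185
325 [ 0.0475 -0.1886  0.159 ] ax 0.0145 perp 0.016
331 [ 0.0552 -0.1886  0.1543] ax 0.0155 perp 0.0071
337 [ 0.0573 -0.1886  0.1568] ax 0.0187 perp 0.0068
343 [ 0.0584 -0.1886  0.1606] ax 0.0225 perp 0.0082
349 [ 0.0619 -0.1886  0.1611] ax 0.025 perp 0.0058
372 [ 0.1117 -0.2174 -0.0009]
376 [ 0.0403 -0.2042  0.1333]
380 [ 0.0379 -0.2015  0.1378]
402 [ 0.0344 -0.1885  0.1444]
424 [ 0.0382 -0.1763  0.1374]
428 [ 0.1119 -0.1637 -0.0011]
432 [ 0.1111 -0.1598  0.0005]
(array([0.1137, 0.0008, 0.0014]), array([-0.002, -0.001,  0.   ]))
```

Request:
step_arm(
  newtons=45,
  rows=[
    [-0.2, 0.03, 0.002, 0.001, 0, 0, 0],
    [-0.2, 0.06, 0.002, 0.001, 0, 0, 0],
    [-0.2, 0.09, 0.002, 0.001, 0, 0, 0],
    [-0.2, 0.112, 0.002, 0.001, 0, 0, 0],
    [-0.2, 0.112, 0.002, 0.001, 0, 0, 0],
    [-0.2, 0.112, 0.002, 0.001, 0, 0, 0],
  ],
)

```text
clock: 3.72
position: [0.7239, -0.0883, 0.1289]
ee_rot: [-1.494, 0.848, 1.237]
force: [1.1, 0.5, -0.1]
width: 0.602
```

Request:
step_arm(
  newtons=45,
  rows=[
    [1, 0, 0, 0, 0, 0, 0],
    [1, 0, 0, 0, 0, 0, 0],
    [1, 0, 0, 0, 0, 0, 0],
    [1, 0, 0, 0, 0, 0, 0],
    [1, 0, 0, 0, 0, 0, 0],
    [1, 0, 0, 0, 0, 0, 0],
  ],
)

```text
clock: 4.22
position: [0.7231, -0.0878, 0.1287]
ee_rot: [-1.492, 0.847, 1.237]
force: [-3.2, 2.4, 5.3]
width: 0.317
```

```bash
python3 - <<'E'
from h import *
s,im=snap('wrist','w3')
print(s['clock'],s['position'],s['force'],s['width']*92,s['dq'].round(3))
cv2.imwrite('pics/w3b.png',cv2.resize(im['pixels'][:,:,::-1],None,fx=1.42,fy=1.42,interpolation=cv2.INTER_CUBIC))
E
```

```text
4.2167 [ 0.72309022 -0.08776259  0.12871962] [-3.24260663  2.40572519  5.28361315] 29.143782810525607 [-0.001 -0.001  0.001  0.001  0.001 -0.001 -0.002]
```

View pics/w3b.png

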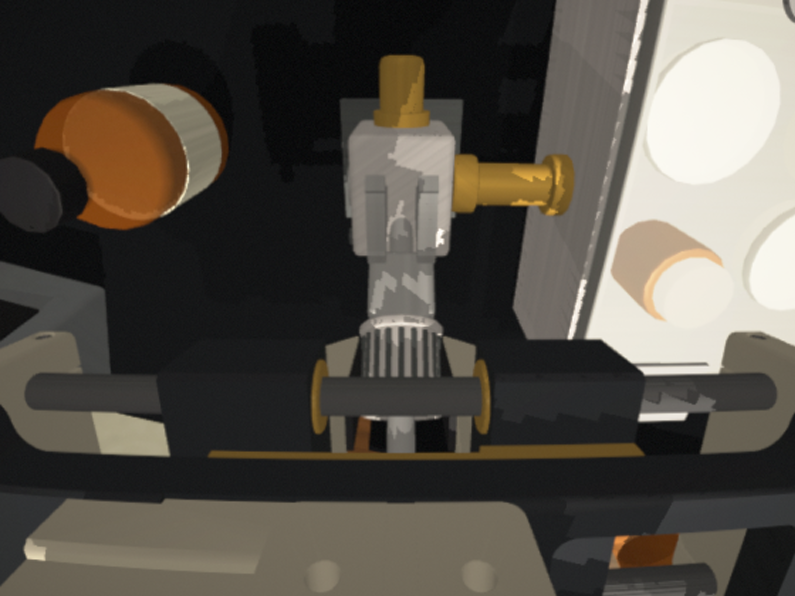

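The collar is gripped at 29 mm opening. Now I work out the lift and swing rows.

```bash
cat > swing.py <<'E'
from h import *
import sys
lift=float(sys.argv[1]); a0=float(sys.argv[2]); angs=eval(sys.argv[3]); ts=eval(sys.argv[4]); tb=float(sys.argv[5])
# displacement in box xz plane, relative to current tool pose with tilt tb
d0=np.array([np.sin(tb),-np.cos(tb)]); y0=np.array([-np.cos(tb),-np.sin(tb)])
r0=.085+.0; lc=float(sys.argv[6]) # current lift
dep=.011
def tcp(a,l,t):
    th=.65-a; return np.array([(r0+l)*np.sin(th),(r0+l)*np.cos(th)])+dep*np.array([np.sin(t),-np.cos(t)])
p0=tcp(a0,lc,tb)
s=status.observe(); M=R.from_rotvec(s['ee_rot']).as_matrix(); Rb=R.from_euler('z',bp[2])
print('tool x,y in box',Rb.inv().apply(M[:,0]).round(3),Rb.inv().apply(M[:,1]).round(3))
for a,t in zip(angs,ts):
    d=tcp(a,lift,t)-p0
    print(round(a,2),[round(float(d@d0)/.8,4),round(float(d@y0)/.8,4),0,0,0,round((t-tb)/np.radians(60)*-1,3)])
E
python3 swing.py .017 0 "[0]" "[.25]" .25 0; python3 swing.py .0165 0 "np.arange(.05,1.36,.1)" "np.linspace(.25,-.15,14)" .25 .0165
```

```text
tool x,y in box [ 0.248  0.001 -0.969] [-0.969  0.002 -0.248]
0 [-0.0132, -0.0166, 0, 0, 0, np.float64(-0.0)]
tool x,y in box [ 0.248  0.001 -0.969] [-0.969  0.002 -0.248]
0.05 [-0.0049, 0.0041, 0, 0, 0, np.float64(-0.0)]
0.15 [-0.014, 0.0133, 0, 0, 0, np.float64(0.029)]
0.25 [-0.0222, 0.0234, 0, 0, 0, np.float64(0.059)]
0.35 [-0.0294, 0.0343, 0, 0, 0, np.float64(0.088)]
0.45 [-0.0355, 0.0459, 0, 0, 0, np.float64(0.118)]
0.55 [-0.0405, 0.058, 0, 0, 0, np.float64(0.147)]
0.65 [-0.0443, 0.0705, 0, 0, 0, np.float64(0.176)]
0.75 [-0.0469, 0.0834, 0, 0, 0, np.float64(0.206)]
0.85 [-0.0483, 0.0964, 0, 0, 0, np.float64(0.235)]
0.95 [-0.0484, 0.1095, 0, 0, 0, np.float64(0.264)]
1.05 [-0.0472, 0.1225, 0, 0, 0, np.float64(0.294)]
1.15 [-0.0448, 0.1353, 0, 0, 0, np.float64(0.323)]
1.25 [-0.0412, 0.1479, 0, 0, 0, np.float64(0.353)]
1.35 [-0.0365, 0.1599, 0, 0, 0, np.float64(0.382)]
```

Request:
step_arm(
  newtons=50,
  rows=[
    [1, -0.003, -0.004, 0, 0, 0, 0],
    [1, -0.0065, -0.008, 0, 0, 0, 0],
    [1, -0.01, -0.0125, 0, 0, 0, 0],
    [1, -0.0132, -0.0166, 0, 0, 0, 0],
    [1, -0.0132, -0.0166, 0, 0, 0, 0],
    [1, -0.0132, -0.0166, 0, 0, 0, 0],
  ],
)

```text
clock: 4.77
position: [0.7306, -0.0855, 0.1393]
ee_rot: [-1.49, 0.852, 1.242]
force: [-5.9, 1.6, -8.8]
width: 0.312
```

```bash
python3 - <<'E'
from h import *
s,im=snap('wrist','w4')
d=s['position']-[0.72309022,-0.08776259,0.12871962]; d=R.from_euler('z',bp[2]).inv().apply(d)
print(s['clock'],s['position'],s['force'],s['width']*92,'along lever',d@[.605,0,.796],'perp',d@[-.796,0,.605])
cv2.imwrite('pics/w4b.png',cv2.resize(im['pixels'][:,:,::-1],None,fx=1.42,fy=1.42,interpolation=cv2.INTER_CUBIC))
E
```

```text
4.7667 [ 0.7306071  -0.08553377  0.13927779] [-5.90949493  1.5603862  -8.80945373] 28.74197967730143 along lever 0.013147705734251216 perp 0.00014678773938927523
```

View pics/w4b.png

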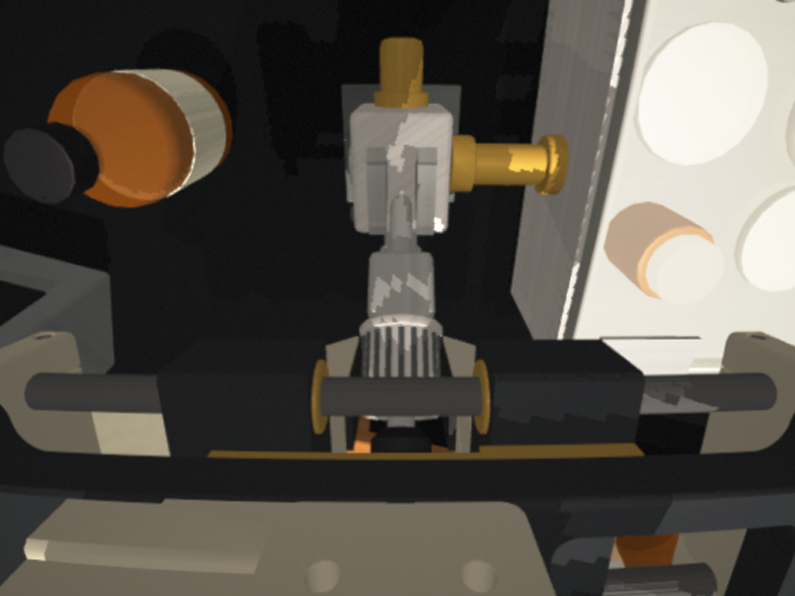

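```bash
python3 swing.py .020 0 "np.arange(0,.66,.06)" "np.linspace(.25,.05,11)" .25 .017
```

```text
tool x,y in box [ 0.242  0.001 -0.97 ] [-0.97   0.003 -0.242]
0.0 [-0.0023, -0.0029, 0, 0, 0, np.float64(-0.0)]
0.06 [-0.0084, 0.0024, 0, 0, 0, np.float64(0.019)]
0.12 [-0.0141, 0.0081, 0, 0, 0, np.float64(0.038)]
0.18 [-0.0194, 0.0142, 0, 0, 0, np.float64(0.057)]
0.24 [-0.0245, 0.0205, 0, 0, 0, np.float64(0.076)]
0.3 [-0.0291, 0.0271, 0, 0, 0, np.float64(0.095)]
0.36 [-0.0334, 0.034, 0, 0, 0, np.float64(0.115)]
0.42 [-0.0373, 0.0412, 0, 0, 0, np.float64(0.134)]
0.48 [-0.0408, 0.0485, 0, 0, 0, np.float64(0.153)]
0.54 [-0.0438, 0.0561, 0, 0, 0, np.float64(0.172)]
0.6 [-0.0464, 0.0638, 0, 0, 0, np.float64(0.191)]
```

Request:
step_arm(
  newtons=50,
  rows=[
    [1, -0.0023, -0.0029, 0, 0, 0, 0],
    [1, -0.0023, -0.0029, 0, 0, 0, 0],
    [1, -0.0084, 0.0024, 0, 0, 0, 0.019],
    [1, -0.0141, 0.0081, 0, 0, 0, 0.038],
    [1, -0.0194, 0.0142, 0, 0, 0, 0.057],
    [1, -0.0245, 0.0205, 0, 0, 0, 0.076],
    [1, -0.0245, 0.0205, 0, 0, 0, 0.076],
  ],
)

```text
clock: 5.4
position: [0.7122, -0.091, 0.1552]
ee_rot: [-1.47, 0.917, 1.298]
force: [-2.6, 3.0, -11.7]
width: 0.315
```

```bash
cat > chk.py <<'E'
from h import *
import sys
s,im=snap('wrist',sys.argv[1])
M=R.from_rotvec(s['ee_rot']).as_matrix()
q=R.from_euler('z',bp[2]).inv().apply(s['position']-M[:,0]*.011-[bp[0],bp[1],0])
d=q-[-.001,-.1895,.0705]
print(s['clock'],s['position'],s['force'],s['width']*92,'box',q.round(4),'r',np.hypot(d[0],d[2]),'ang',.65-np.arctan2(d[0],d[2]))
cv2.imwrite(f'pics/{sys.argv[1]}b.png',cv2.resize(im['pixels'][:,:,::-1],None,fx=1.42,fy=1.42,interpolation=cv2.INTER_CUBIC))
E
python3 chk.py w5
```

```text
5.4 [ 0.71216285 -0.0909576   0.15524314] [ -2.6159128    3.02920452 -11.66783181] 29.015702723709968 box [ 0.039  -0.1895  0.1661] r 0.10363446965643303 ang 0.2533914303239774
```

View pics/w5b.png

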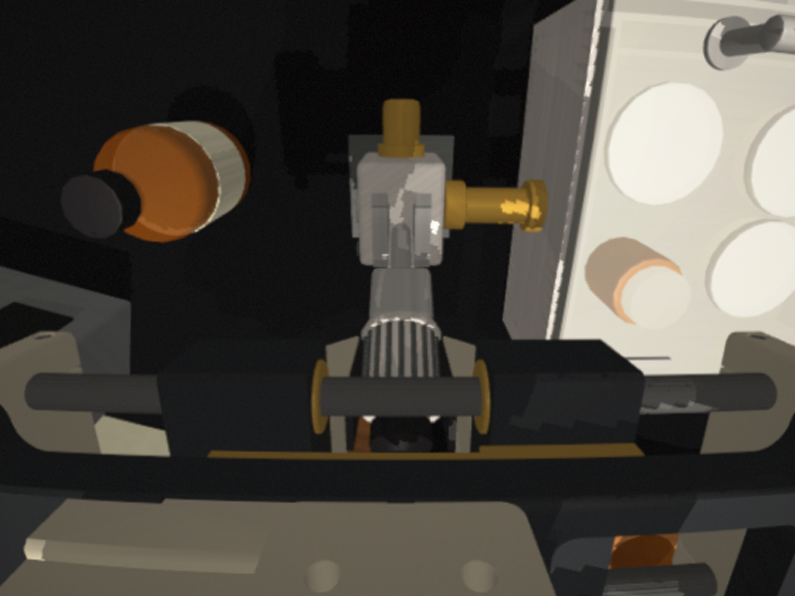

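The collar is out of the gate and the lever is swinging (about 0.25 rad), with low forces. I continue the swing.

```bash
python3 swing.py .0195 .24 "np.arange(.32,1.21,.08)" "np.linspace(.15,-.1,12)" .17 .02
```

```text
tool x,y in box [ 0.167  0.001 -0.986] [-0.986  0.003 -0.167]
0.32 [-0.0049, 0.0096, 0, 0, 0, np.float64(0.019)]
0.4 [-0.0095, 0.0193, 0, 0, 0, np.float64(0.041)]
0.48 [-0.0134, 0.0293, 0, 0, 0, np.float64(0.063)]
0.56 [-0.0165, 0.0396, 0, 0, 0, np.float64(0.084)]
0.64 [-0.0188, 0.0501, 0, 0, 0, np.float64(0.106)]
0.72 [-0.0203, 0.0607, 0, 0, 0, np.float64(0.128)]
0.8 [-0.021, 0.0715, 0, 0, 0, np.float64(0.149)]
0.88 [-0.0208, 0.0822, 0, 0, 0, np.float64(0.171)]
0.96 [-0.0198, 0.0929, 0, 0, 0, np.float64(0.193)]
1.04 [-0.018, 0.1035, 0, 0, 0, np.float64(0.214)]
1.12 [-0.0154, 0.1139, 0, 0, 0, np.float64(0.236)]
1.2 [-0.012, 0.124, 0, 0, 0, np.float64(0.258)]
```

Request:
step_arm(
  newtons=50,
  rows=[
    [1, -0.0049, 0.0096, 0, 0, 0, 0.019],
    [1, -0.0095, 0.0193, 0, 0, 0, 0.041],
    [1, -0.0134, 0.0293, 0, 0, 0, 0.063],
    [1, -0.0165, 0.0396, 0, 0, 0, 0.084],
    [1, -0.0188, 0.0501, 0, 0, 0, 0.106],
    [1, -0.0203, 0.0607, 0, 0, 0, 0.128],
    [1, -0.021, 0.0715, 0, 0, 0, 0.149],
    [1, -0.0208, 0.0822, 0, 0, 0, 0.171],
    [1, -0.0198, 0.0929, 0, 0, 0, 0.193],
    [1, -0.018, 0.1035, 0, 0, 0, 0.214],
    [1, -0.0154, 0.1139, 0, 0, 0, 0.236],
    [1, -0.012, 0.124, 0, 0, 0, 0.258],
  ],
)

```text
clock: 6.45
position: [0.6184, -0.1187, 0.1523]
ee_rot: [-1.382, 1.141, 1.488]
force: [-15.6, 10.8, 27.7]
width: 0.217
```

```bash
python3 chk.py w6;  python3 swing.py .019 1.2 "[1.25,1.3,1.35,1.4,1.42]" "[-.1]*5" -.1 .0195
```

```text
6.45 [ 0.61843221 -0.1186954   0.15234362] [-15.62198895  10.79996032  27.70706738] 19.994820108962305 box [-0.0558 -0.1893  0.1633] r 0.10777183538840641 ang 1.183569580393828
tool x,y in box [-0.102  0.002 -0.995] [-0.995  0.002  0.102]
1.25 [0.0046, 0.0047, 0, 0, 0, np.float64(-0.0)]
1.3 [0.0089, 0.0096, 0, 0, 0, np.float64(-0.0)]
1.35 [0.0134, 0.0142, 0, 0, 0, np.float64(-0.0)]
1.4 [0.0182, 0.0186, 0, 0, 0, np.float64(-0.0)]
1.42 [0.0202, 0.0203, 0, 0, 0, np.float64(-0.0)]
```

View pics/w6b.png

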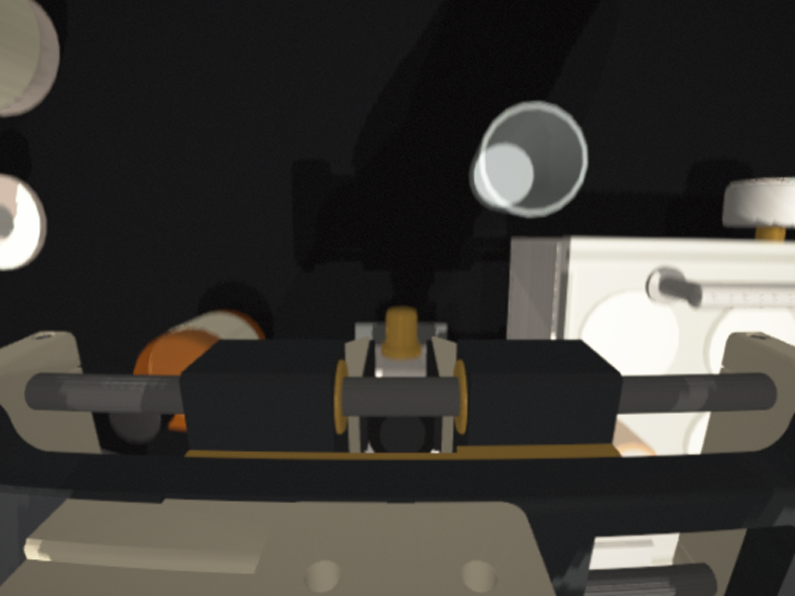

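The opening is now 20 mm, so the fingers have come off the collar. I look from the other cameras before moving.

```bash
python3 - <<'E'
from h import *
s,im=snap('scene','s6'); snap('top','t6')
a=im['pixels'][130:250,180:340,::-1]; cv2.imwrite('pics/s6c.png',cv2.resize(a,None,fx=5,fy=5,interpolation=cv2.INTER_CUBIC))
im=ld('w6'); C=cloud(im); X=R.from_euler('z',bp[2]).inv().apply((C-[bp[0],bp[1],0]).reshape(-1,3)).reshape(C.shape)
for u,v in [(403,330),(403,360),(403,370),(403,420),(403,430),(403,440),(380,440),(425,440),(385,450)]: print(u,v,X[int(v/1.42),int(u/1.42)].round(4))
E
```

```text
403 330 [-0.0494 -0.1879  0.0636]
403 360 [-0.0319 -0.1879  0.0685]
403 370 [-0.0298 -0.188   0.0809]
403 420 [-0.0533 -0.1885  0.1954]
403 430 [-0.0507 -0.1885  0.1968]
403 440 [-0.0479 -0.1885  0.1978]
380 440 [-0.0477 -0.1954  0.1974]
425 440 [-0.0477 -0.1816  0.1974]
385 450 [-0.0448 -0.1937  0.1981]
```

View pics/s6c.png

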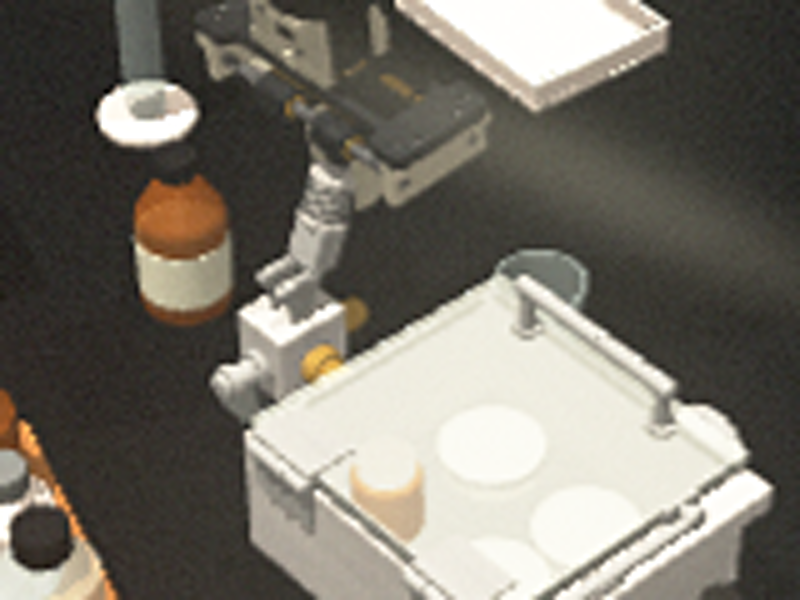

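```bash
python3 - <<'E'
import cv2
a=cv2.imread('pics/w6.png')[220:330,230:340]; cv2.imwrite('pics/w6c.png',cv2.resize(a,None,fx=5,fy=5,interpolation=cv2.INTER_CUBIC))
E
```

```text
(no output)
```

View pics/w6c.png

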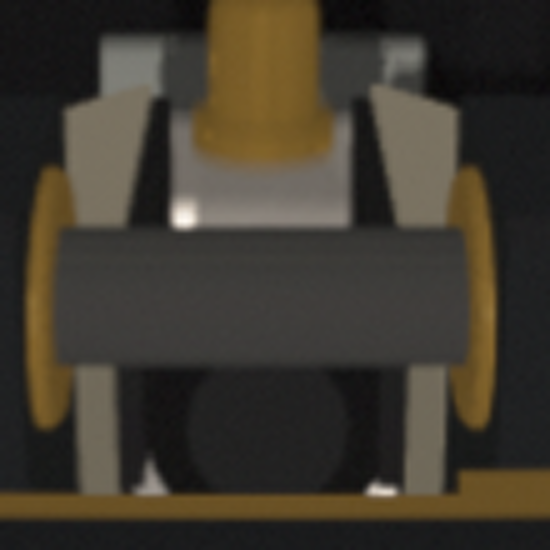

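The scene view shows the lever leaning forward with its knob between the fingers. The collar has slipped back down and rides on the gate, with the fingertips resting on its upper rim, which explains the upward force. I relieve that, then push on by the knob.

Request:
step_arm(
  newtons=30,
  rows=[
    [1, -0.006, 0, 0, 0, 0, 0],
    [1, -0.006, 0, 0, 0, 0, 0],
    [1, -0.004, 0.003, 0, 0, 0, 0],
    [1, -0.001, 0.007, 0, 0, 0, 0],
    [1, 0.001, 0.01, 0, 0, 0, 0],
    [1, 0.003, 0.013, 0, 0, 0, 0],
    [1, 0.003, 0.013, 0, 0, 0, 0],
  ],
)

```text
clock: 7.18
position: [0.6083, -0.1214, 0.1492]
ee_rot: [-1.382, 1.14, 1.488]
force: [-3.5, 8.3, 3.0]
width: 0.217
```

```bash
python3 chk.py w7; python3 - <<'E'
from h import *
s,im=snap('scene','s7')
a=im['pixels'][130:250,180:340,::-1]; cv2.imwrite('pics/s7c.png',cv2.resize(a,None,fx=5,fy=5,interpolation=cv2.INTER_CUBIC))
im=ld('w7'); C=cloud(im); X=R.from_euler('z',bp[2]).inv().apply((C-[bp[0],bp[1],0]).reshape(-1,3)).reshape(C.shape)
for u,v in [(403,330),(403,420),(403,430),(403,440),(403,450),(403,453)]: print(u,v,X[int(v/1.42),int(u/1.42)].round(4))
E
```

```text
7.1833 [ 0.60832796 -0.12141196  0.14919335] [-3.54864781  8.33102781  2.96786988] 20.003881142058336 box [-0.0663 -0.189   0.1601] r 0.11089141646980716 ang 1.2794149877488323
403 330 [-0.0587 -0.1875  0.0561]
403 420 [-0.0637 -0.1882  0.1921]
403 430 [-0.0609 -0.1882  0.1931]
403 440 [-0.058  -0.1882  0.1939]
403 450 [-0.0554 -0.1882  0.1951]
403 453 [-0.0809 -0.1884  0.2422]
```

View pics/s7c.png

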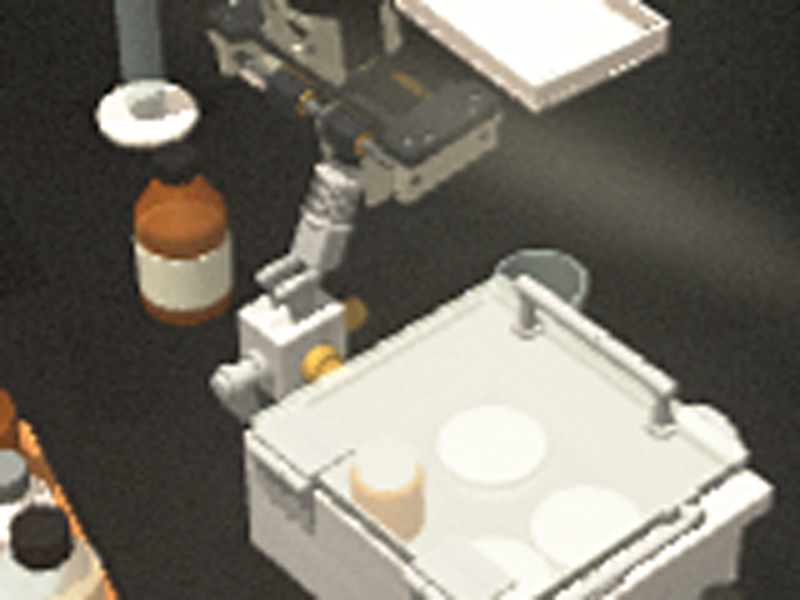

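View pics/w7b.png

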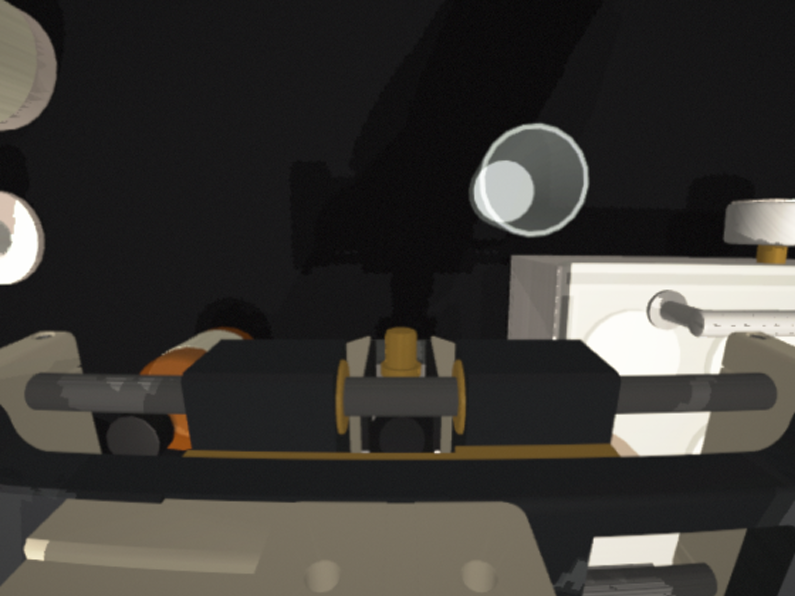

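Request:
step_arm(
  newtons=30,
  rows=[
    [1, 0.003, 0.0035, 0, 0, 0, 0],
    [1, 0.006, 0.007, 0, 0, 0, 0],
    [1, 0.009, 0.01, 0, 0, 0, 0],
    [1, 0.011, 0.013, 0, 0, 0, 0],
    [1, 0.013, 0.015, 0, 0, 0, 0],
    [1, 0.013, 0.015, 0, 0, 0, 0],
  ],
)

```text
clock: 7.78
position: [0.5944, -0.1255, 0.141]
ee_rot: [-1.38, 1.142, 1.489]
force: [-13.1, 8.9, 16.1]
width: 0.212
```

```bash
python3 chk.py w8; python3 - <<'E'
from h import *
s,im=snap('scene','s8')
a=im['pixels'][130:250,180:340,::-1]; cv2.imwrite('pics/s8c.png',cv2.resize(a,None,fx=5,fy=5,interpolation=cv2.INTER_CUBIC))
im=ld('w8'); C=cloud(im); X=R.from_euler('z',bp[2]).inv().apply((C-[bp[0],bp[1],0]).reshape(-1,3)).reshape(C.shape)
for u,v in [(403,330),(403,420),(403,430),(403,440),(403,450),(403,453)]: print(u,v,X[int(v/1.42),int(u/1.42)].round(4))
E
```

```text
7.7833 [ 0.59440257 -0.12554522  0.14098283] [-13.13215009   8.91504106  16.09090904] 19.541175360820265 box [-0.0808 -0.189   0.1519] r 0.11399850993470419 ang 1.4251787571800656
403 330 [-0.0618 -0.1872 -0.0006]
403 420 [-0.0779 -0.1882  0.1835]
403 430 [-0.0755 -0.1882  0.1853]
403 440 [-0.0729 -0.1882  0.1866]
403 450 [-0.0704 -0.1882  0.188 ]
403 453 [-0.0955 -0.1885  0.2345]
```

View pics/s8c.png

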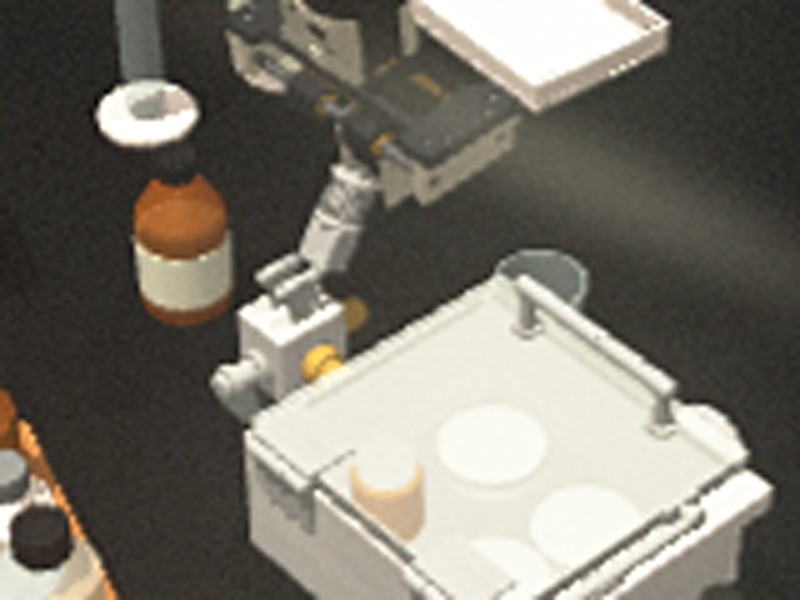

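The slope of the knob's face gives a lean of about 0.54 rad forward, so the lever is not yet at the stop. I push on.

Request:
step_arm(
  newtons=30,
  rows=[
    [1, -0.003, 0.003, 0, 0, 0, 0],
    [1, 0, 0.008, 0, 0, 0, 0],
    [1, 0.003, 0.012, 0, 0, 0, 0],
    [1, 0.006, 0.016, 0, 0, 0, 0],
    [1, 0.009, 0.019, 0, 0, 0, 0],
    [1, 0.011, 0.021, 0, 0, 0, 0],
    [1, 0.011, 0.021, 0, 0, 0, 0],
  ],
)

```text
clock: 8.47
position: [0.5823, -0.1292, 0.1344]
ee_rot: [-1.386, 1.135, 1.484]
force: [3.5, 10.6, 9.5]
width: 0.203
```

```bash
python3 chk.py w9; python3 - <<'E'
from h import *
s,im=snap('scene','s9')
a=im['pixels'][130:250,180:340,::-1]; cv2.imwrite('pics/s9c.png',cv2.resize(a,None,fx=5,fy=5,interpolation=cv2.INTER_CUBIC))
im=ld('w9'); C=cloud(im); X=R.from_euler('z',bp[2]).inv().apply((C-[bp[0],bp[1],0]).reshape(-1,3)).reshape(C.shape)
P=np.array([X[int(v/1.42),int(403/1.42)][[0,2]] for v in range(416,452,2)]); P=P[np.isfinite(P[:,0])&(P[:,1]>.15)]
print(P.round(4)); k=np.polyfit(P[:,0],P[:,1],1); print('lean',np.arctan(k[0]))
E
```

```text
8.4667 [ 0.58233746 -0.12916919  0.13435483] [ 3.54792235 10.61285107  9.53101418] 18.71326359462037 box [-0.0935 -0.189   0.1453] r 0.11894118079282442 ang 1.5405804776343677
[[-0.1121  0.2188]
 [-0.0901  0.1743]
 [-0.0893  0.1736]
 [-0.0894  0.1758]
 [-0.0884  0.1748]
 [-0.0881  0.1761]
 [-0.0869  0.1746]
 [-0.0871  0.1759]
 [-0.0863  0.1764]
 [-0.0861  0.1768]
 [-0.0857  0.1778]
 [-0.0859  0.1791]
 [-0.0847  0.1777]
 [-0.0843  0.1787]
 [-0.0839  0.179 ]
 [-0.0833  0.1795]
 [-0.0829  0.1796]
 [-0.0825  0.1799]]
lean -0.9190030042194104
```

View pics/s9c.png

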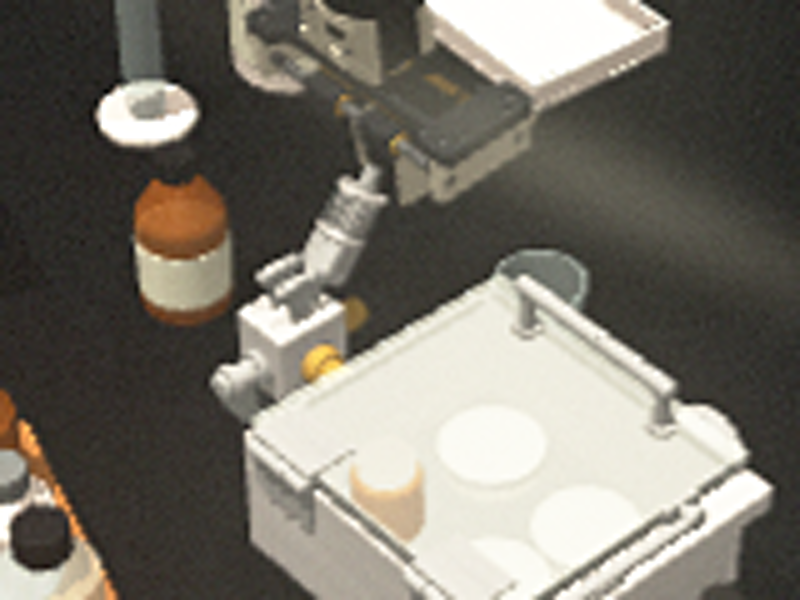

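The rod now shows between the collar and the knob, and the x force has reversed, which indicates the stop. I release and check.

Request:
step_arm(
  newtons=30,
  rows=[
    [-0.2, 0, 0, 0, 0, 0, 0],
    [-0.2, 0, 0, 0, 0, 0, 0],
    [-0.2, 0, 0, 0, 0, 0, 0],
    [-0.2, -0.01, 0, 0, 0, 0, 0],
    [-0.2, -0.04, 0, 0, 0, 0, 0],
    [-0.2, -0.09, 0, 0, 0, 0, 0],
    [-0.2, -0.14, 0, 0, 0, 0, 0],
    [-0.2, -0.18, 0, 0, 0, 0, 0],
    [-0.2, -0.2, 0, 0, 0, 0, 0.1],
    [-0.2, -0.2, 0, 0, 0, 0, 0.1],
  ],
)

```text
clock: 9.4
position: [0.5958, -0.1264, 0.2947]
ee_rot: [-1.341, 1.234, 1.562]
force: [-0.8, 2.8, -1.4]
width: 0.599
```

```bash
python3 chk.py w10; python3 - <<'E'
from h import *
s,im=snap('scene','s10')
a=im['pixels'][130:250,180:340,::-1]; cv2.imwrite('pics/s10c.png',cv2.resize(a,None,fx=5,fy=5,interpolation=cv2.INTER_CUBIC))
E
```

```text
9.4 [ 0.5958145  -0.12636865  0.2946535 ] [-0.75574864  2.83894972 -1.38197493] 55.1274193967875 box [-0.0785 -0.1901  0.3054] r 0.24737705498916207 ang 0.9686807268903237
```

View pics/s10c.png

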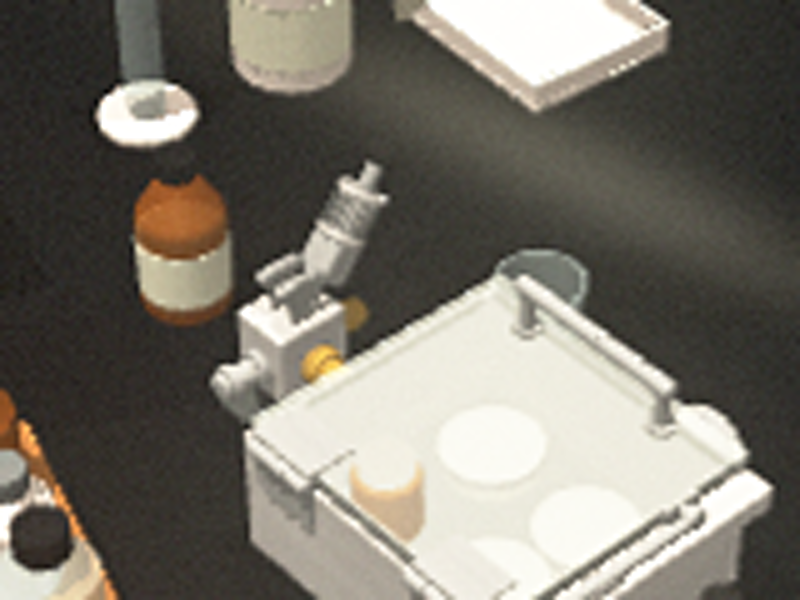

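View pics/w10b.png

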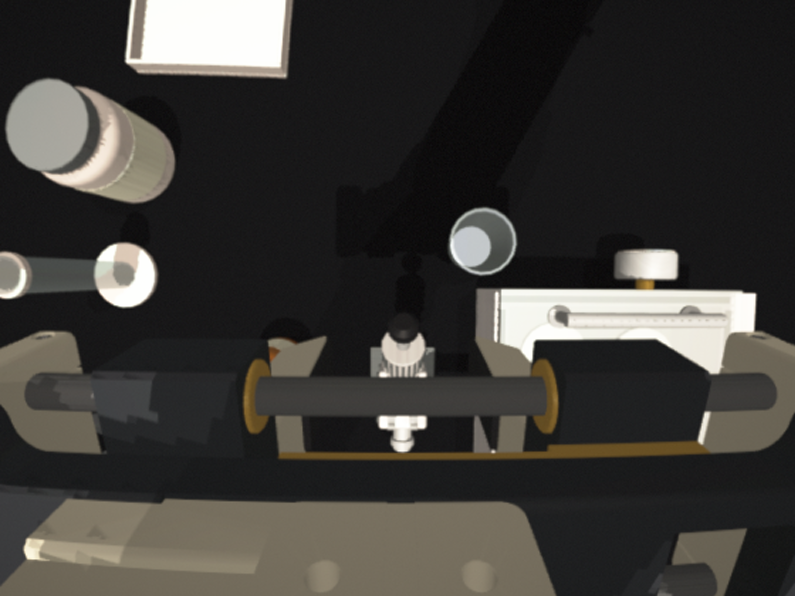

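The lever now stands leaning forward. I overlay the model of "vent, collar down" to check it.

```bash
python3 - <<'E'
from h import *
im=ld('s10'); a=im['pixels'][130:230,220:320,::-1]; k=7; a=cv2.resize(a,None,fx=k,fy=k,interpolation=cv2.INTER_CUBIC)
a=cv2.convertScaleAbs(a,alpha=1.5,beta=20)
piv=np.array([-.001,-.1895,.0705])
for th,col in ((-.65,(0,0,255)),(-.55,(0,255,0))):
    L=np.array([np.sin(th),0,np.cos(th)]); n=np.array([np.cos(th),0,-np.sin(th)])
    for r,w in ((.038,.011),(.069,.0165),(.101,.0165),(.136,.011)):
        P=[B(piv+L*r+np.array([0,1,0])*w*q) for q in (-1,1)]
        p=proj(im,P); q=((p+.5-[220,130])*k-.5).astype(int)
        cv2.line(a,tuple(map(int,q[0])),tuple(map(int,q[1])),col,1)
cv2.imwrite('pics/s10m.png',a[:600])
C=cloud(ld('w10')); X=R.from_euler('z',bp[2]).inv().apply((C-[bp[0],bp[1],0]).reshape(-1,3)).reshape(C.shape)
for v in range(312,376,4):
    q=X[int(v/1.42),int(403/1.42)]-piv; L=np.array([-np.sin(.65),np.cos(.65)]);n=np.array([np.cos(.65),np.sin(.65)])
    print(v,(q[[0,2]]@L).round(4),(q[[0,2]]@n).round(4))
E
```

```text
312 0.1344 -0.0111
316 0.1357 -0.0068
320 0.1363 -0.003
324 0.1362 0.0003
328 0.1359 0.0023
332 0.135 0.0051
336 0.1336 0.0076
340 0.1294 0.0086
344 0.1125 0.0029
348 0.1057 0.0028
352 0.1021 0.0033
356 0.1025 0.007
360 0.1018 0.0101
364 0.1035 0.0144
368 0.095 0.0138
372 0.0899 0.0138
```

View pics/s10m.png

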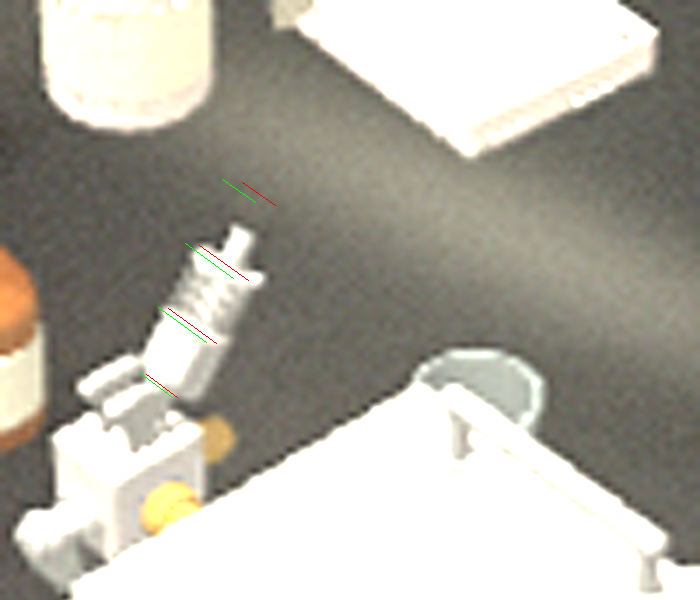

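The knob face lies 136 mm and the collar's upper face 102 mm from the pivot along the 0.65 rad forward lean. That matches the collar fully down at vent (101 mm expected), so the lever is locked. Now the lid.

```bash
python3 - <<'E'
from h import *
s=status.observe(); print(s['clock'],s['joints'].round(2))
for sg in (1,-1):
    print(go(B([-.082,0,.23]),Rt(sg*bx())))
E
```

```text
9.5 [-0.21  0.5   0.46  1.38 -0.12  1.48  2.11]
(array([ 0.0739, -0.015 ,  0.2385]), array([ 1.492, -0.154, -0.152]))
(array([ 0.0739, -0.015 ,  0.2385]), array([-1.497,  0.152, -0.154]))
```

Request:
step_arm(
  rows=[
    [-0.2, 0, 0, 0.03, 0.1, -0.01, -0.01],
    [-0.2, 0, -0.003, 0.07, 0.21, -0.022, -0.022],
    [-0.2, 0, -0.006, 0.11, 0.32, -0.033, -0.033],
    [-0.2, 0.01, -0.009, 0.15, 0.43, -0.045, -0.044],
    [-0.2, 0.02, -0.012, 0.19, 0.54, -0.056, -0.055],
    [-0.2, 0.03, -0.015, 0.22, 0.65, -0.067, -0.066],
    [-0.2, 0.04, -0.015, 0.2385, 0.746, -0.077, -0.076],
    [-0.2, 0.04, -0.015, 0.2385, 0.86, -0.089, -0.088],
    [-0.2, 0.04, -0.015, 0.2385, 0.96, -0.099, -0.098],
  ],
)

```text
clock: 10.25
position: [0.5429, 0.0575, 0.2554]
ee_rot: [-0.623, 1.535, 0.703]
force: [0.2, -1.1, 1.2]
width: 0.603
```

```bash
python3 - <<'E'
from h import *
s=status.observe(); print(s['clock'],s['position'],s['joints'].round(2))
print(go(B([-.082,0,.23]),Rt(bx())))
E
```

```text
10.25 [0.54294167 0.05753822 0.25537435] [-0.65  0.37  0.64  1.7  -0.25  1.24  0.91]
(array([ 0.0318, -0.0014, -0.003 ]), array([ 0.526, -0.055, -0.056]))
```

Request:
step_arm(
  rows=[
    [-0.2, 0.005, 0, -0.001, 0.11, -0.012, -0.012],
    [-0.2, 0.01, 0, -0.002, 0.22, -0.024, -0.024],
    [-0.2, 0.02, -0.001, -0.003, 0.33, -0.035, -0.035],
    [-0.2, 0.03, -0.001, -0.003, 0.44, -0.047, -0.047],
    [-0.2, 0.03, -0.001, -0.003, 0.526, -0.055, -0.056],
    [-0.2, 0.03, -0.001, -0.003, 0.526, -0.055, -0.056],
    [-0.2, 0.03, -0.001, -0.003, 0.526, -0.055, -0.056],
  ],
)

```text
clock: 10.83
position: [0.5408, 0.0549, 0.2324]
ee_rot: [-0.234, 1.559, 0.234]
force: [-0.3, -0.1, -0.9]
width: 0.599
```

```bash
python3 chk.py w11; python3 - <<'E'
from h import *
C=cloud(ld('w11')); X=R.from_euler('z',bp[2]).inv().apply((C-[bp[0],bp[1],0]).reshape(-1,3)).reshape(C.shape)
m=(X[...,2]>.14)&(X[...,2]<.155)&(abs(X[...,1])<.09)&(abs(X[...,0]+.08)<.02)
print(m.sum(),X[m].min(0),X[m].max(0),np.nanmedian(X[m],0)); 
q=X[m]
for y0 in np.arange(-.06,.06,.02):
    z=q[(q[:,1]>y0)&(q[:,1]<y0+.02)]
    if len(z)>5: print(y0,len(z),np.percentile(z[:,0],[2,50,98]).round(4),np.percentile(z[:,2],95).round(4))
print(go(B([-.082,0,.132]),Rt(bx())))
E
```

```text
10.8333 [0.5408317  0.05487978 0.23237732] [-0.33778228 -0.11917294 -0.86406379] 55.095733305596596 box [-0.0816 -0.0007  0.2434] r 0.19072536981482177 ang 1.0860663936611645
1869 [-0.08799591 -0.04879379  0.14256498] [-0.07555351  0.0669275   0.15106477] [-0.08173726  0.01503619  0.14840637]
-0.06 107 [-0.0879 -0.0825 -0.0762] 0.1503
-0.039999999999999994 295 [-0.088  -0.0818 -0.0764] 0.1501
-0.01999999999999999 295 [-0.0871 -0.0819 -0.0766] 0.15
1.3877787807814457e-17 319 [-0.0871 -0.082  -0.0761] 0.1498
0.020000000000000018 346 [-0.0872 -0.0815 -0.0762] 0.15
0.04000000000000002 381 [-0.0873 -0.0816 -0.0758] 0.15
(array([ 0.1257,  0.001 , -0.001 ]), array([ 0.008, -0.   , -0.   ]))
```

View pics/w11b.png

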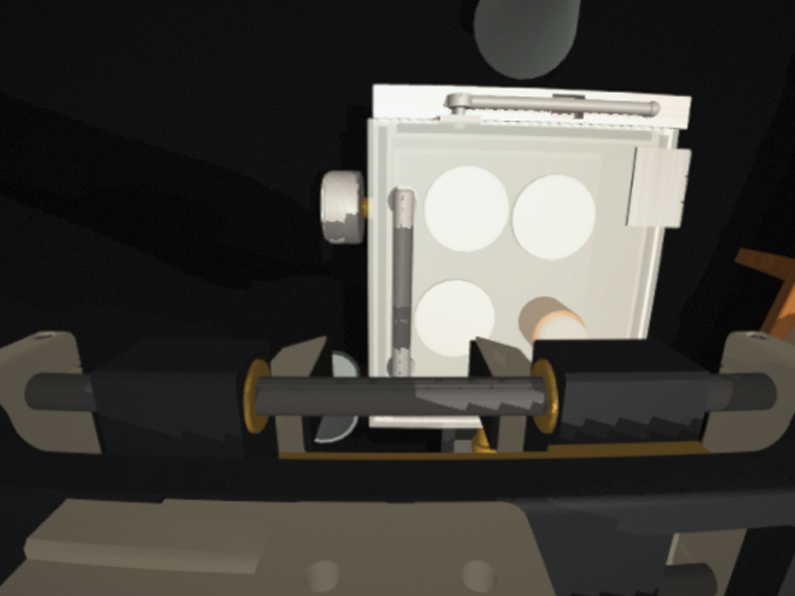

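The bar runs at u≈402 between the fingers and measures box x = -0.0818, with its top at 150 mm. The leg lies along v≈103 and the hole is near (570,97). I descend and grip.

Request:
step_arm(
  newtons=30,
  rows=[
    [-0.4, 0.035, 0, -0.001, 0, 0, 0],
    [-0.4, 0.07, 0.001, -0.001, 0.008, 0, 0],
    [-0.4, 0.1, 0.001, -0.001, 0.008, 0, 0],
    [-0.4, 0.125, 0.001, -0.001, 0.008, 0, 0],
    [-0.4, 0.125, 0.001, -0.001, 0.008, 0, 0],
    [1, 0.125, 0.001, -0.001, 0.008, 0, 0],
    [1, 0.125, 0.001, -0.001, 0.008, 0, 0],
    [1, 0.125, 0.001, -0.001, 0.008, 0, 0],
    [1, 0.125, 0.001, -0.001, 0.008, 0, 0],
    [1, 0.125, 0.001, -0.001, 0.008, 0, 0],
    [1, 0.125, 0.001, -0.001, 0.008, 0, 0],
  ],
)

```text
clock: 11.8
position: [0.5409, 0.0561, 0.1333]
ee_rot: [-0.226, 1.558, 0.226]
force: [-0.5, 0.7, -0.4]
width: 0.317
```

```bash
python3 chk.py w12; cat > lid.py <<'E'
from h import *
import sys
# rows for lid angles from commanded (a0,t0); tool y = box y, tool z = box x, tool x = down (tilt t: toolx=(sin t,-cos t))
a0,t0=float(sys.argv[1]),float(sys.argv[2]); A=eval(sys.argv[3]); T=eval(sys.argv[4]); dep=.012; rr=np.hypot(.185,.038); p0=np.arctan2(.038,.185)
def tcp(a,t): return np.array([-rr*np.cos(p0+a),rr*np.sin(p0+a)])+dep*np.array([np.sin(t),-np.cos(t)])
xd=np.array([np.sin(t0),-np.cos(t0)]); zd=np.array([np.cos(t0),np.sin(t0)])
for a,t in zip(A,T):
    d=tcp(a,t)-tcp(a0,t0)
    # rotation about tool y: R_y(w) turns x toward -z ; t increase turns x toward +z => w=-(t-t0)
    print(round(a,3),[round(float(d@xd)/.8,4),0,round(float(d@zd)/.8,4),0,round(-(t-t0)/np.radians(60),3),0])
E
python3 lid.py 0 0 "np.linspace(.06,.5,8)" "np.linspace(0,-.1,8)"; python3 - <<'E'
from h import *
print(go(B([-.082,0,.132]),Rt(bx(),R.from_euler('z',bp[2]).apply([np.sin(-.1),0,-np.cos(.1)]))))
E
```

```text
11.8 [0.54087904 0.05610957 0.13330082] [-0.50762289  0.74092297 -0.41122678] 29.126880615239582 box [-0.0812  0.0004  0.1443] r 0.10897081604933638 ang 1.4767737265525316
0.06 [-0.0138, 0, 0.0033, 0, np.float64(-0.0), 0]
0.123 [-0.028, 0, 0.0073, 0, np.float64(0.014), 0]
0.186 [-0.0419, 0, 0.0123, 0, np.float64(0.027), 0]
0.249 [-0.0554, 0, 0.0182, 0, np.float64(0.041), 0]
0.311 [-0.0686, 0, 0.0248, 0, np.float64(0.055), 0]
0.374 [-0.0813, 0, 0.0323, 0, np.float64(0.068), 0]
0.437 [-0.0935, 0, 0.0406, 0, np.float64(0.082), 0]
0.5 [-0.1051, 0, 0.0496, 0, np.float64(0.095), 0]
(array([ 0.0014, -0.0006, -0.0009]), array([-0.003,  0.096, -0.   ]))
```

View pics/w12b.png

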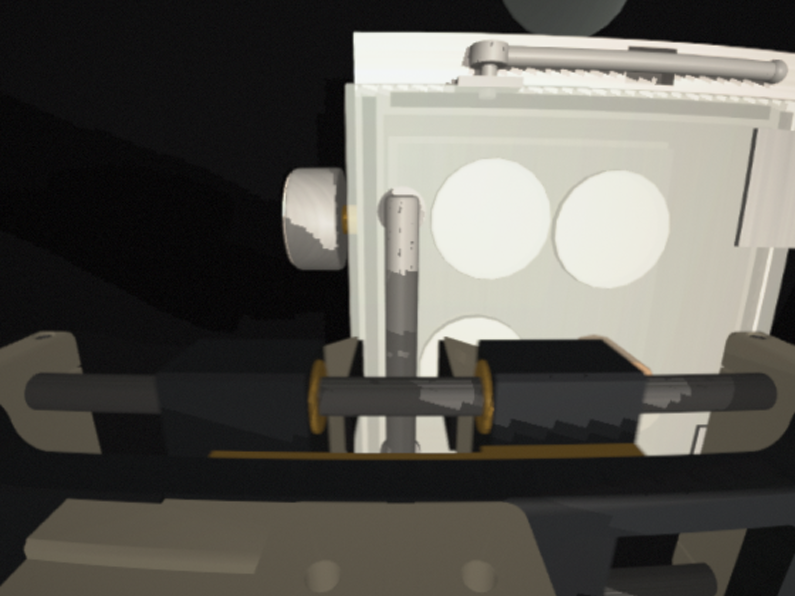

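Request:
step_arm(
  newtons=35,
  rows=[
    [1, 0, 0, 0, 0, 0, 0],
    [1, 0, 0, 0, 0, 0, 0],
    [1, 0, 0, 0, 0, 0, 0],
    [1, 0, 0, 0, 0, 0, 0],
    [1, 0, 0, 0, 0, 0, 0],
    [1, 0, 0, 0, 0, 0, 0],
  ],
)

```text
clock: 12.35
position: [0.5411, 0.0562, 0.1328]
ee_rot: [-0.226, 1.558, 0.225]
force: [3.5, 0.7, -1.4]
width: 0.116
```

Request:
step_arm(
  newtons=35,
  rows=[
    [1, -0.004, 0, 0.001, 0, 0, 0],
    [1, -0.009, 0, 0.002, 0, 0, 0],
    [1, -0.0138, 0, 0.0033, 0, 0, 0],
    [1, -0.021, 0, 0.0053, 0, 0.007, 0],
    [1, -0.028, 0, 0.0073, 0, 0.014, 0],
    [1, -0.035, 0, 0.0097, 0, 0.02, 0],
    [1, -0.0419, 0, 0.0123, 0, 0.027, 0],
    [1, -0.0419, 0, 0.0123, 0, 0.027, 0],
  ],
)

```text
clock: 13.02
position: [0.5503, 0.0588, 0.1664]
ee_rot: [-0.23, 1.588, 0.223]
force: [4.4, 1.1, -6.7]
width: 0.117
```

```bash
python3 chk.py w13; python3 - <<'E'
from h import *
s=status.observe();M=R.from_rotvec(s['ee_rot']).as_matrix();q=R.from_euler('z',bp[2]).inv().apply(s['position']-M[:,0]*.012-[bp[0],bp[1],0])
d=q-[.103,0,.106]; print('r',np.hypot(d[0],d[2]),'lid',np.arctan2(d[2],-d[0])-.2026)
s,im=snap('scene','s13')
a=im['pixels'][120:270,190:350,::-1]; cv2.imwrite('pics/s13c.png',cv2.resize(a,None,fx=4,fy=4,interpolation=cv2.INTER_CUBIC))
E
python3 lid.py .186 -.028 "np.linspace(.23,.62,12)" "np.linspace(-.04,-.14,12)"
```

```text
13.0167 [0.55028261 0.05883809 0.16637024] [ 4.38919181  1.06495562 -6.7452588 ] 10.732569538925873 box [-0.0711  0.0003  0.1774] r 0.12778171687323345 ang 1.2302709234596254
r 0.1884620430703711 lid 0.18891504169961437
0.23 [-0.0096, 0, 0.0037, 0, np.float64(0.011), 0]
0.265 [-0.0173, 0, 0.007, 0, np.float64(0.02), 0]
0.301 [-0.0248, 0, 0.0106, 0, np.float64(0.029), 0]
0.336 [-0.0322, 0, 0.0144, 0, np.float64(0.038), 0]
0.372 [-0.0394, 0, 0.0185, 0, np.float64(0.046), 0]
0.407 [-0.0465, 0, 0.0228, 0, np.float64(0.055), 0]
0.443 [-0.0534, 0, 0.0274, 0, np.float64(0.064), 0]
0.478 [-0.0601, 0, 0.0322, 0, np.float64(0.072), 0]
0.514 [-0.0667, 0, 0.0373, 0, np.float64(0.081), 0]
0.549 [-0.0731, 0, 0.0426, 0, np.float64(0.09), 0]
0.585 [-0.0793, 0, 0.0481, 0, np.float64(0.098), 0]
0.62 [-0.0853, 0, 0.0538, 0, np.float64(0.107), 0]
```

View pics/s13c.png

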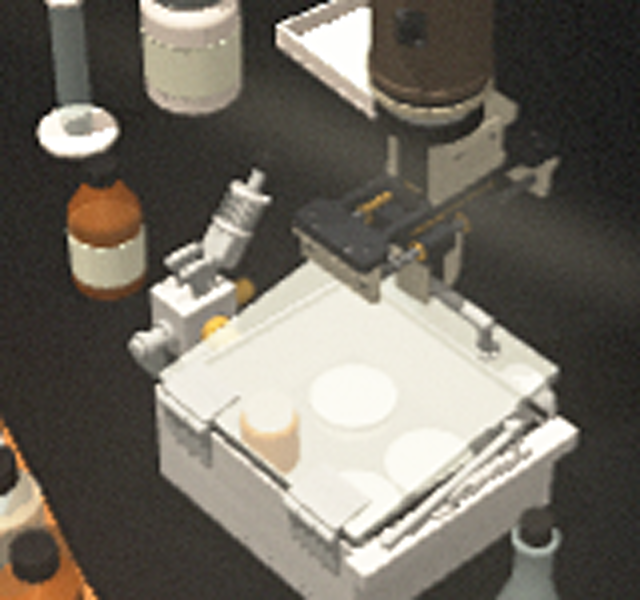

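The lid rises cleanly: 0.19 rad, radius 188 mm as expected, low forces. I continue.

Request:
step_arm(
  newtons=35,
  rows=[
    [1, -0.0096, 0, 0.0037, 0, 0.011, 0],
    [1, -0.0173, 0, 0.007, 0, 0.02, 0],
    [1, -0.0248, 0, 0.0106, 0, 0.029, 0],
    [1, -0.0322, 0, 0.0144, 0, 0.038, 0],
    [1, -0.0394, 0, 0.0185, 0, 0.046, 0],
    [1, -0.0465, 0, 0.0228, 0, 0.055, 0],
    [1, -0.0534, 0, 0.0274, 0, 0.064, 0],
    [1, -0.0601, 0, 0.0322, 0, 0.072, 0],
    [1, -0.0667, 0, 0.0373, 0, 0.081, 0],
    [1, -0.0731, 0, 0.0426, 0, 0.09, 0],
    [1, -0.0793, 0, 0.0481, 0, 0.098, 0],
    [1, -0.0853, 0, 0.0538, 0, 0.107, 0],
  ],
)

```text
clock: 14.12
position: [0.5906, 0.0706, 0.2322]
ee_rot: [-0.245, 1.705, 0.212]
force: [-3.7, -1.7, -3.7]
width: 0.118
```

```bash
cat > lchk.py <<'E'
from h import *
import sys
n=sys.argv[1]
s=status.observe();M=R.from_rotvec(s['ee_rot']).as_matrix();q=R.from_euler('z',bp[2]).inv().apply(s['position']-M[:,0]*.012-[bp[0],bp[1],0])
d=q-[.103,0,.106]; mx=R.from_euler('z',bp[2]).inv().apply(M[:,0]); print(s['clock'],'F',s['force'].round(1),'w',s['width']*92,'r',np.hypot(d[0],d[2]),'lid',np.arctan2(d[2],-d[0])-.2026,'y',q[1],'tilt',np.arctan2(mx[0],-mx[2]))
s,im=snap('scene','s'+n)
a=im['pixels'][120:270,190:350,::-1]; cv2.imwrite(f'pics/s{n}c.png',cv2.resize(a,None,fx=4,fy=4,interpolation=cv2.INTER_CUBIC))
E
python3 lchk.py 14
python3 lid.py .62 -.14 "np.linspace(.66,1.02,12)" "np.linspace(-.15,-.25,12)"
```

```text
14.1167 F [-3.7 -1.7 -3.7] w 10.84676370581536 r 0.1900811810633433 lid 0.6102946588404917 y 3.064275996161402e-05 tilt -0.14669280195416606
0.66 [-0.0072, 0, 0.006, 0, np.float64(0.01), 0]
0.693 [-0.0129, 0, 0.011, 0, np.float64(0.018), 0]
0.725 [-0.0185, 0, 0.0163, 0, np.float64(0.027), 0]
0.758 [-0.0238, 0, 0.0217, 0, np.float64(0.036), 0]
0.791 [-0.029, 0, 0.0273, 0, np.float64(0.044), 0]
0.824 [-0.034, 0, 0.0331, 0, np.float64(0.053), 0]
0.856 [-0.0388, 0, 0.039, 0, np.float64(0.062), 0]
0.889 [-0.0434, 0, 0.0451, 0, np.float64(0.07), 0]
0.922 [-0.0478, 0, 0.0513, 0, np.float64(0.079), 0]
0.955 [-0.052, 0, 0.0577, 0, np.float64(0.088), 0]
0.987 [-0.0559, 0, 0.0642, 0, np.float64(0.096), 0]
1.02 [-0.0597, 0, 0.0708, 0, np.float64(0.105), 0]
```

View pics/s14c.png

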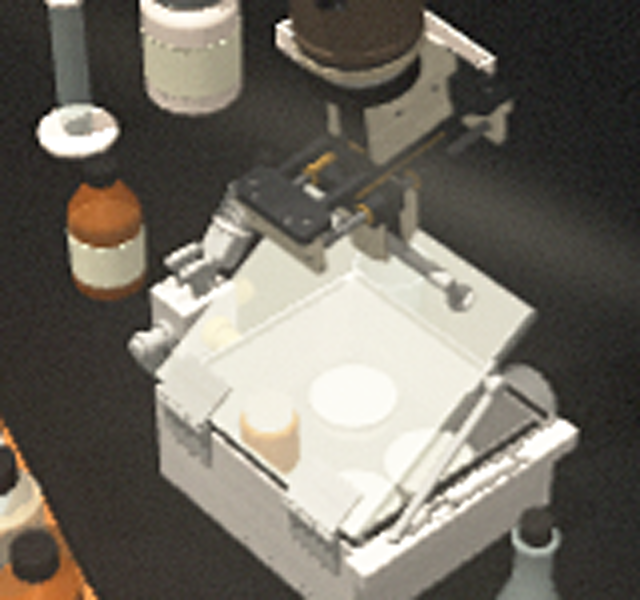

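Request:
step_arm(
  newtons=35,
  rows=[
    [1, -0.0072, 0, 0.006, 0, 0.01, 0],
    [1, -0.0129, 0, 0.011, 0, 0.018, 0],
    [1, -0.0185, 0, 0.0163, 0, 0.027, 0],
    [1, -0.0238, 0, 0.0217, 0, 0.036, 0],
    [1, -0.029, 0, 0.0273, 0, 0.044, 0],
    [1, -0.034, 0, 0.0331, 0, 0.053, 0],
    [1, -0.0388, 0, 0.039, 0, 0.062, 0],
    [1, -0.0434, 0, 0.0451, 0, 0.07, 0],
    [1, -0.0478, 0, 0.0513, 0, 0.079, 0],
    [1, -0.052, 0, 0.0577, 0, 0.088, 0],
    [1, -0.0559, 0, 0.0642, 0, 0.096, 0],
    [1, -0.0597, 0, 0.0708, 0, 0.105, 0],
  ],
)

```text
clock: 15.17
position: [0.6508, 0.0879, 0.2744]
ee_rot: [-0.26, 1.813, 0.202]
force: [-11.1, -1.4, 16.3]
width: 0.117
```

```bash
python3 lchk.py 15
python3 lid.py 1.02 -.25 "[1.03,1.04,1.05,1.06,1.065]" "[-.25]*5"
```

```text
15.1667 F [-11.1  -1.4  16.3] w 10.7989229762653 r 0.19201315510755956 lid 1.0132010185428237 y -0.0005564384384661765 tilt -0.2556393348489315
1.03 [-0.0013, 0, 0.002, 0, np.float64(-0.0), 0]
1.04 [-0.0026, 0, 0.0039, 0, np.float64(-0.0), 0]
1.05 [-0.0039, 0, 0.0059, 0, np.float64(-0.0), 0]
1.06 [-0.0052, 0, 0.0079, 0, np.float64(-0.0), 0]
1.065 [-0.0058, 0, 0.0089, 0, np.float64(-0.0), 0]
```

View pics/s15c.png

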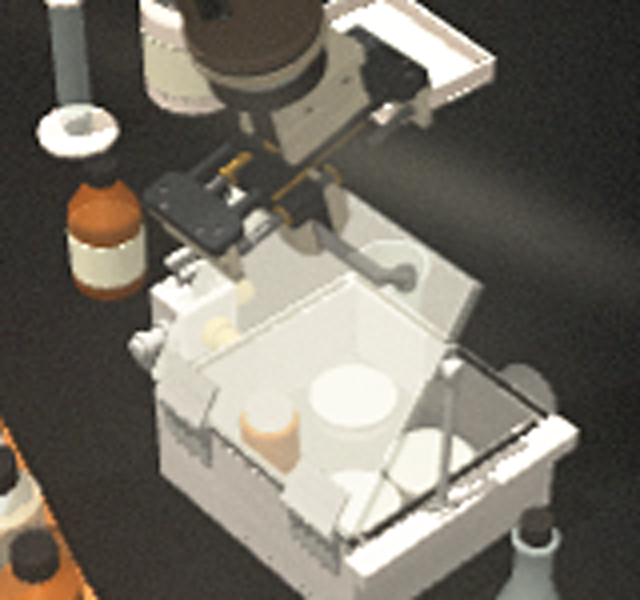

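The foot hangs near the hole already. The 19 N is radial, an arc mismatch of a few mm, so I relieve it while raising to about 1.065 and then let the leg settle.

Request:
step_arm(
  newtons=35,
  rows=[
    [1, -0.003, 0, 0, 0, 0, 0],
    [1, -0.005, 0, 0.001, 0, 0, 0],
    [1, -0.007, 0, 0.0025, 0, 0, 0],
    [1, -0.0085, 0, 0.004, 0, 0, 0],
    [1, -0.01, 0, 0.006, 0, 0, 0],
    [1, -0.01, 0, 0.006, 0, 0, 0],
    [1, -0.01, 0, 0.006, 0, 0, 0],
  ],
)

```text
clock: 15.8
position: [0.6599, 0.0905, 0.2782]
ee_rot: [-0.262, 1.808, 0.201]
force: [1.0, -5.2, -9.7]
width: 0.12
```

```bash
python3 lchk.py 16; python3 - <<'E'
from h import *
im=ld('s16'); a=im['pixels'][190:260,270:350,::-1]; cv2.imwrite('pics/s16d.png',cv2.resize(a,None,fx=8,fy=8,interpolation=cv2.INTER_CUBIC))
E
python3 chk.py w16
```

```text
15.8 F [ 1.  -5.2 -9.7] w 10.99662197564965 r 0.19252273802498196 lid 1.0660728093482135 y -0.000644734832297806 tilt -0.25117871311876727
15.85 [0.65990747 0.09052761 0.2781661 ] [  1.78941447  -5.46667868 -10.08330262] 10.918626007325011 box [ 0.0455 -0.0007  0.2888] r 0.2232115604473726 ang 0.4402870135576303
```

View pics/s16d.png

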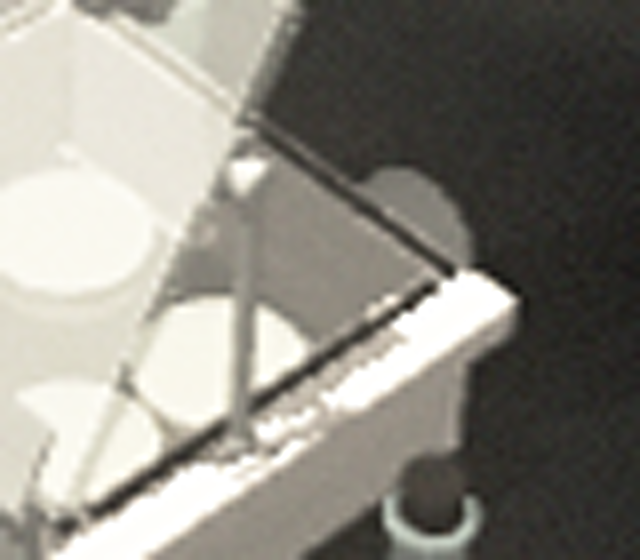

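View pics/w16b.png

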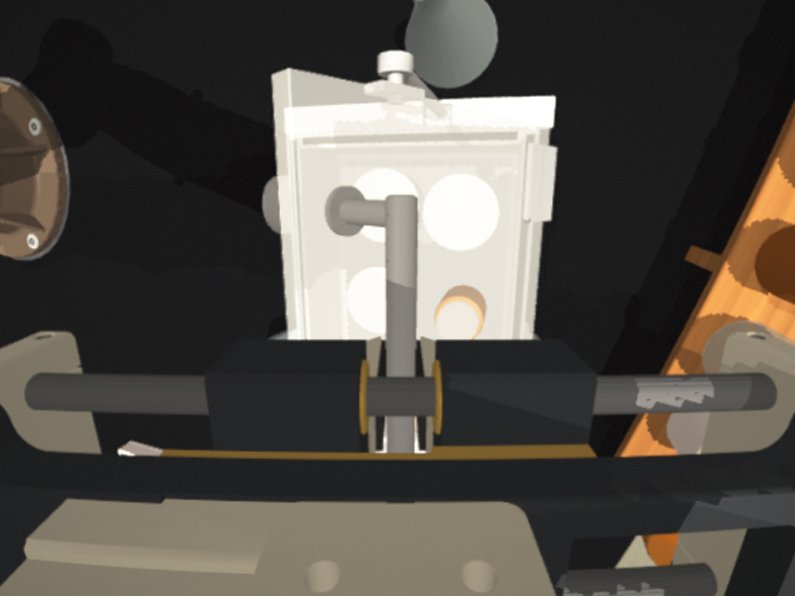

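```bash
python3 - <<'E'
from h import *
C=cloud(ld('s16')); X=R.from_euler('z',bp[2]).inv().apply((C-[bp[0],bp[1],0]).reshape(-1,3)).reshape(C.shape)
q=X.reshape(-1,3); m=(q[:,0]>-.02)&(q[:,0]<.12)&(q[:,1]>-.1)&(q[:,1]<.1)&(q[:,2]>.13)&(q[:,2]<.26); q=q[m]
rng=np.random.default_rng(0);best=0
ang=np.arctan2(q[:,2]-.106,.103-q[:,0]); r=np.hypot(q[:,2]-.106,.103-q[:,0])
h=np.histogram(ang[r>.06],bins=np.arange(.8,1.6,.04)); print(h)
mm=(abs(ang-1.12)<.12)&(r>.06); k=np.polyfit(q[mm][:,2],q[mm][:,0],1); print('slope angle',np.arctan2(1,-k[0]),mm.sum())
# leg: points y>.108, between z .1 and .23
q=X.reshape(-1,3); m=(q[:,1]>.108)&(q[:,1]<.14)&(q[:,2]>.09)&(q[:,2]<.26)&(abs(q[:,0])<.11)
q=q[m]
for z0 in np.arange(.09,.26,.01):
    z=q[(q[:,2]>=z0)&(q[:,2]<z0+.01)]
    if len(z): print(round(z0,3),len(z),np.median(z,0).round(4), z[:,0].min().round(3),z[:,0].max().round(3))
E
```

```text
(array([   0,    0,    0,    0,    0,    4,  266, 1007,  491,  141,   18,
          2,    0,    0,    0,    0,    0,    0,    0]), array([0.8 , 0.84, 0.88, 0.92, 0.96, 1.  , 1.04, 1.08, 1.12, 1.16, 1.2 ,
       1.24, 1.28, 1.32, 1.36, 1.4 , 1.44, 1.48, 1.52, 1.56]))
slope angle 1.0523328200069804 1927
0.09 315 [0.011  0.1239 0.0975] -0.1 0.11
0.1 218 [-0.0028  0.1202  0.102 ] -0.099 0.109
0.11 9 [0.0331 0.1211 0.1172] 0.028 0.107
0.12 14 [0.0612 0.1145 0.1265] 0.03 0.107
0.13 8 [0.0337 0.1209 0.1369] 0.031 0.085
0.14 10 [0.0346 0.1217 0.1471] 0.032 0.087
0.15 12 [0.0548 0.1142 0.1544] 0.028 0.086
0.16 12 [0.0338 0.1215 0.1644] 0.027 0.079
0.17 11 [0.0339 0.1213 0.1746] 0.028 0.068
0.18 13 [0.0352 0.1191 0.1837] 0.029 0.072
0.19 14 [0.0359 0.1193 0.1962] 0.028 0.064
0.2 12 [0.0331 0.1204 0.2058] 0.027 0.054
0.21 11 [0.0317 0.1197 0.2161] 0.027 0.046
0.22 13 [0.0347 0.111  0.2264] 0.027 0.052
0.23 25 [0.034  0.116  0.2352] 0.019 0.041
0.24 27 [0.0297 0.1127 0.2426] 0.018 0.038
0.25 8 [0.0246 0.1088 0.2544] 0.012 0.032
```

```bash
python3 - <<'E'
from h import *
for n in ('w11','w12'):
    im=ld(n);C=cloud(im); X=R.from_euler('z',bp[2]).inv().apply((C-[bp[0],bp[1],0]).reshape(-1,3)).reshape(C.shape)
    for u,v in ([(555,95),(560,95),(583,95),(588,95),(570,95)] if n=='w11' else [(628,48),(632,48),(650,48),(672,48),(678,48),(655,80)]):
        print(n,u,v,X[int(v/1.42),int(u/1.42)].round(4))
a=ld('w12')['pixels'][20:70,390:560,::-1]; cv2.imwrite('pics/w12h.png',cv2.resize(a,None,fx=4.7,fy=4.7,interpolation=cv2.INTER_CUBIC))
E
```

```text
w11 555 95 [0.0161 0.1282 0.0999]
w11 560 95 [0.0199 0.1283 0.0999]
w11 583 95 [0.0339 0.1283 0.1024]
w11 588 95 [0.0388 0.129  0.0996]
w11 570 95 [0.026  0.1283 0.101 ]
w12 628 48 [0.0141 0.1277 0.1011]
w12 632 48 [0.0167 0.1282 0.0995]
w12 650 48 [0.0243 0.1286 0.0995]
w12 672 48 [0.0343 0.129  0.0998]
w12 678 48 [0.0365 0.129  0.1004]
w12 655 80 [0.0332 0.1177 0.0907]
```

View pics/w12h.png

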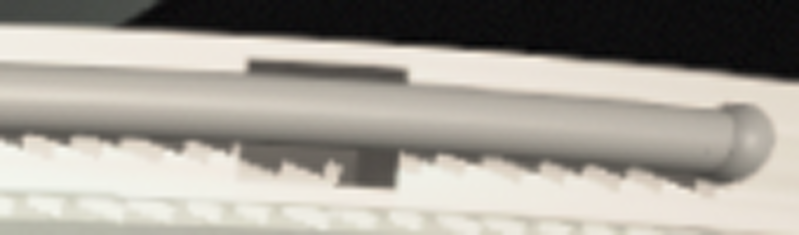

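The hole spans box x ≈ 0.0145–0.0365 and the leg hangs still at x ≈ 0.031, coming to 0.025 at lid 1.02. I wait out the half second and lower slowly.

```bash
sed -i 's/rr=np.hypot(.185,.038)/rr=.1915/' lid.py; python3 lid.py 1.066 -.251 "np.linspace(1.055,1.0,6)" "[-.251]*6";python3 lid.py 1.00 -.251 "np.linspace(.988,.88,10)" "[-.251]*10"
```

```text
1.055 [0.0014, 0, -0.0022, 0, np.float64(-0.0), 0]
1.044 [0.0028, 0, -0.0044, 0, np.float64(-0.0), 0]
1.033 [0.0043, 0, -0.0067, 0, np.float64(-0.0), 0]
1.022 [0.0057, 0, -0.0088, 0, np.float64(-0.0), 0]
1.011 [0.0072, 0, -0.011, 0, np.float64(-0.0), 0]
1.0 [0.0087, 0, -0.0132, 0, np.float64(-0.0), 0]
0.988 [0.0017, 0, -0.0023, 0, np.float64(-0.0), 0]
0.976 [0.0034, 0, -0.0046, 0, np.float64(-0.0), 0]
0.964 [0.0051, 0, -0.0069, 0, np.float64(-0.0), 0]
0.952 [0.0069, 0, -0.0092, 0, np.float64(-0.0), 0]
0.94 [0.0087, 0, -0.0114, 0, np.float64(-0.0), 0]
0.928 [0.0105, 0, -0.0137, 0, np.float64(-0.0), 0]
0.916 [0.0123, 0, -0.0159, 0, np.float64(-0.0), 0]
0.904 [0.0142, 0, -0.018, 0, np.float64(-0.0), 0]
0.892 [0.0161, 0, -0.0202, 0, np.float64(-0.0), 0]
0.88 [0.018, 0, -0.0223, 0, np.float64(-0.0), 0]
```

Request:
step_arm(
  newtons=35,
  rows=[
    [1, 0, 0, 0, 0, 0, 0],
    [1, 0, 0, 0, 0, 0, 0],
    [1, 0, 0, 0, 0, 0, 0],
    [1, 0, 0, 0, 0, 0, 0],
    [1, 0, 0, 0, 0, 0, 0],
    [1, 0, 0, 0, 0, 0, 0],
    [1, 0, 0, 0, 0, 0, 0],
    [1, 0, 0, 0, 0, 0, 0],
  ],
)

```text
clock: 16.57
position: [0.6599, 0.0905, 0.2782]
ee_rot: [-0.262, 1.808, 0.201]
force: [1.2, -5.8, -9.7]
width: 0.121
```

Request:
step_arm(
  newtons=35,
  rows=[
    [1, 0.0007, 0, -0.0011, 0, 0, 0],
    [1, 0.0014, 0, -0.0022, 0, 0, 0],
    [1, 0.0021, 0, -0.0033, 0, 0, 0],
    [1, 0.0028, 0, -0.0044, 0, 0, 0],
    [1, 0.0035, 0, -0.0055, 0, 0, 0],
    [1, 0.0043, 0, -0.0067, 0, 0, 0],
    [1, 0.005, 0, -0.0078, 0, 0, 0],
    [1, 0.0057, 0, -0.0088, 0, 0, 0],
    [1, 0.0065, 0, -0.01, 0, 0, 0],
    [1, 0.0072, 0, -0.011, 0, 0, 0],
    [1, 0.008, 0, -0.012, 0, 0, 0],
    [1, 0.0087, 0, -0.0132, 0, 0, 0],
  ],
)

```text
clock: 17.57
position: [0.6491, 0.0874, 0.2741]
ee_rot: [-0.262, 1.806, 0.202]
force: [3.2, -3.2, -12.4]
width: 0.114
```

```bash
python3 lchk.py 17; python3 - <<'E'
from h import *
im=ld('s17'); a=im['pixels'][190:260,270:350,::-1]; cv2.imwrite('pics/s17d.png',cv2.resize(a,None,fx=8,fy=8,interpolation=cv2.INTER_CUBIC))
E
```

```text
17.5667 F [  3.2  -3.2 -12.4] w 10.511718093183742 r 0.1923289267278701 lid 1.0037635298793912 y -0.0005646021540328729 tilt -0.2491860003475937
```

View pics/s17d.png

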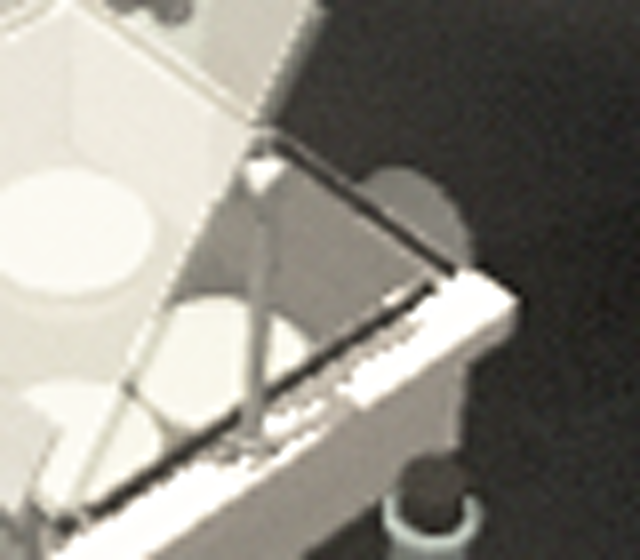

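Request:
step_arm(
  newtons=35,
  rows=[
    [1, 0.0008, 0, -0.0011, 0, 0, 0],
    [1, 0.0017, 0, -0.0023, 0, 0, 0],
    [1, 0.0025, 0, -0.0034, 0, 0, 0],
    [1, 0.0034, 0, -0.0046, 0, 0, 0],
    [1, 0.0042, 0, -0.0057, 0, 0, 0],
    [1, 0.0051, 0, -0.0069, 0, 0, 0],
    [1, 0.006, 0, -0.008, 0, 0, 0],
    [1, 0.0069, 0, -0.0092, 0, 0, 0],
    [1, 0.0078, 0, -0.0103, 0, 0, 0],
    [1, 0.0087, 0, -0.0114, 0, 0, 0],
  ],
)

```text
clock: 18.45
position: [0.6395, 0.0847, 0.2698]
ee_rot: [-0.262, 1.804, 0.202]
force: [6.6, -4.3, -11.4]
width: 0.117
```

```bash
python3 lchk.py 18; python3 - <<'E'
from h import *
im=ld('s18'); a=im['pixels'][190:260,270:350,::-1]; cv2.imwrite('pics/s18d.png',cv2.resize(a,None,fx=8,fy=8,interpolation=cv2.INTER_CUBIC))
E
```

```text
18.45 F [  6.6  -4.3 -11.4] w 10.727416903244885 r 0.19218403663006617 lid 0.9471644885973282 y -0.0004381184322991401 tilt -0.24774853755078535
```

View pics/s18d.png

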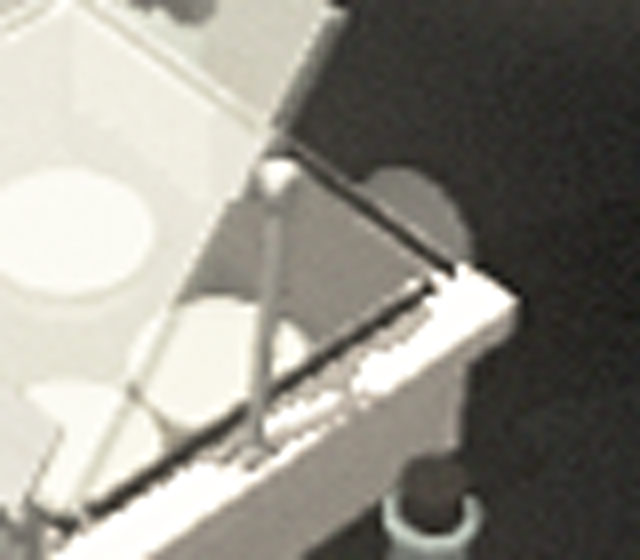

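The foot stays put at (260,445) while the leg's top moves forward, so the foot is caught in the hole. I continue lowering until the leg carries the lid.

```bash
python3 lid.py .947 -.249 "np.linspace(.938,.83,13)" "[-.249]*13"
```

```text
0.938 [0.0013, 0, -0.0017, 0, np.float64(-0.0), 0]
0.929 [0.0027, 0, -0.0034, 0, np.float64(-0.0), 0]
0.92 [0.0041, 0, -0.005, 0, np.float64(-0.0), 0]
0.911 [0.0055, 0, -0.0067, 0, np.float64(-0.0), 0]
0.902 [0.0069, 0, -0.0083, 0, np.float64(-0.0), 0]
0.893 [0.0083, 0, -0.0099, 0, np.float64(-0.0), 0]
0.884 [0.0097, 0, -0.0115, 0, np.float64(-0.0), 0]
0.875 [0.0112, 0, -0.0131, 0, np.float64(-0.0), 0]
0.866 [0.0126, 0, -0.0147, 0, np.float64(-0.0), 0]
0.857 [0.0141, 0, -0.0163, 0, np.float64(-0.0), 0]
0.848 [0.0156, 0, -0.0178, 0, np.float64(-0.0), 0]
0.839 [0.0171, 0, -0.0194, 0, np.float64(-0.0), 0]
0.83 [0.0186, 0, -0.0209, 0, np.float64(-0.0), 0]
```

Request:
step_arm(
  newtons=35,
  rows=[
    [1, 0.0013, 0, -0.0017, 0, 0, 0],
    [1, 0.0027, 0, -0.0034, 0, 0, 0],
    [1, 0.0041, 0, -0.005, 0, 0, 0],
    [1, 0.0055, 0, -0.0067, 0, 0, 0],
    [1, 0.0069, 0, -0.0083, 0, 0, 0],
    [1, 0.0083, 0, -0.0099, 0, 0, 0],
    [1, 0.0097, 0, -0.0115, 0, 0, 0],
    [1, 0.0104, 0, -0.0123, 0, 0, 0],
    [1, 0.0112, 0, -0.0131, 0, 0, 0],
    [1, 0.0119, 0, -0.0139, 0, 0, 0],
    [1, 0.0126, 0, -0.0147, 0, 0, 0],
    [1, 0.0126, 0, -0.0147, 0, 0, 0],
  ],
)

```text
clock: 19.5
position: [0.6277, 0.0812, 0.2637]
ee_rot: [-0.263, 1.8, 0.203]
force: [10.0, -3.7, -9.2]
width: 0.117
```

```bash
python3 lchk.py 19; python3 - <<'E'
from h import *
im=ld('s19'); a=im['pixels'][190:260,270:350,::-1]; cv2.imwrite('pics/s19d.png',cv2.resize(a,None,fx=8,fy=8,interpolation=cv2.INTER_CUBIC))
E
```

```text
19.5 F [10.  -3.7 -9.2] w 10.782245739322601 r 0.19224658326639138 lid 0.8755034113810237 y -0.0003267314933721947 tilt -0.24379268282785538
```

View pics/s19d.png

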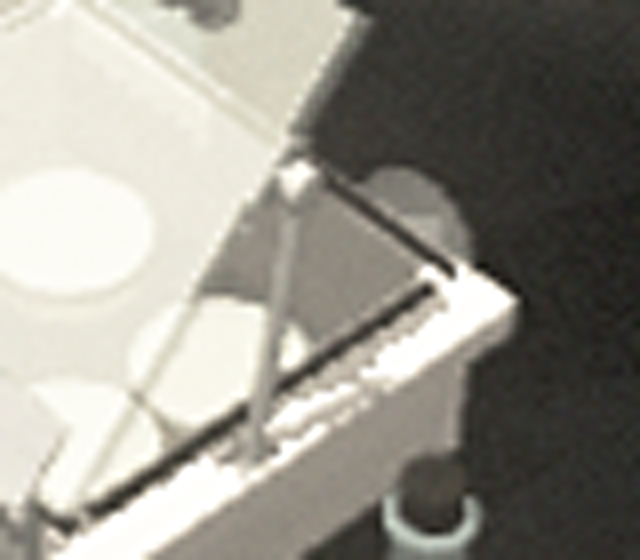

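Request:
step_arm(
  newtons=35,
  rows=[
    [1, 0.0014, 0, 0.0012, 0, 0, 0],
    [1, 0.0028, 0, 0.0025, 0, 0, 0],
    [1, 0.0036, 0, 0.0017, 0, 0, 0],
    [1, 0.0045, 0, 0.0008, 0, 0, 0],
    [1, 0.0053, 0, 0, 0, 0, 0],
    [1, 0.0053, 0, 0, 0, 0, 0],
    [1, 0.0053, 0, 0, 0, 0, 0],
  ],
)

```text
clock: 20.13
position: [0.6268, 0.081, 0.2629]
ee_rot: [-0.262, 1.798, 0.203]
force: [5.5, 0.1, 14.0]
width: 0.119
```

```bash
python3 lchk.py 20; python3 - <<'E'
from h import *
s=status.observe(); f=R.from_euler('z',bp[2]).inv().apply(s['force']); print(f.round(1),'tang',f@[.88,0,.47],'rad',f@[-.47,0,.88])
im=ld('s20'); a=im['pixels'][190:260,270:350,::-1]; cv2.imwrite('pics/s20d.png',cv2.resize(a,None,fx=8,fy=8,interpolation=cv2.INTER_CUBIC))
E
```

```text
20.1333 F [ 5.5  0.1 14. ] w 10.925789512423624 r 0.1919594367566794 lid 0.8690799147865053 y -0.00032715116246811613 tilt -0.2415738857302178
[ 5.  -2.3 13.5] tang 10.748006976411816 rad 9.574602758593537
```

View pics/s20d.png

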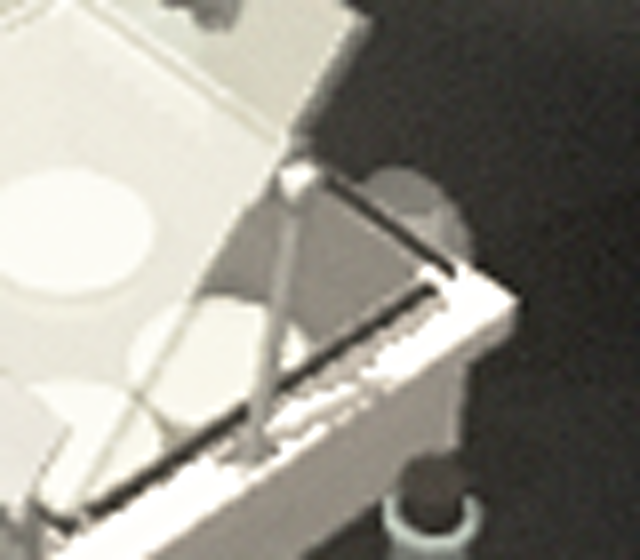

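The lid has stopped at about 0.869 and pushes back, so it is standing on its leg. I ease the press off, open a little and look before withdrawing.

Request:
step_arm(
  newtons=20,
  rows=[
    [1, -0.0025, 0, 0.0004, 0, 0, 0],
    [1, -0.0045, 0, 0.0008, 0, 0, 0],
    [1, -0.0045, 0, 0.0008, 0, 0, 0],
    [0.5, -0.0045, 0, 0.0008, 0, 0, 0],
    [0.5, -0.0045, 0, 0.0008, 0, 0, 0],
    [0.5, -0.0045, 0, 0.0008, 0, 0, 0],
    [0.5, -0.0045, 0, 0.0008, 0, 0, 0],
  ],
)

```text
clock: 20.77
position: [0.6252, 0.0815, 0.2631]
ee_rot: [-0.261, 1.807, 0.204]
force: [-0.0, 0.1, 0.1]
width: 0.246
```

```bash
python3 lchk.py 21; python3 chk.py w21; python3 - <<'E'
from h import *
im=ld('s21'); a=im['pixels'][190:260,270:350,::-1]; cv2.imwrite('pics/s21d.png',cv2.resize(a,None,fx=8,fy=8,interpolation=cv2.INTER_CUBIC))
E
```

```text
20.7667 F [-0.   0.1  0.1] w 22.645348992628207 r 0.19273970674818736 lid 0.8640117839523546 y 0.0006306943405783684 tilt -0.24998236289094025
20.8167 [0.6251509  0.0814249  0.26307049] [-0.41146972  0.33398082 -0.39190039] 22.85325386694824 box [0.0096 0.0005 0.2737] r 0.20350167251036394 ang 0.5981317805857497
```

View pics/s21d.png

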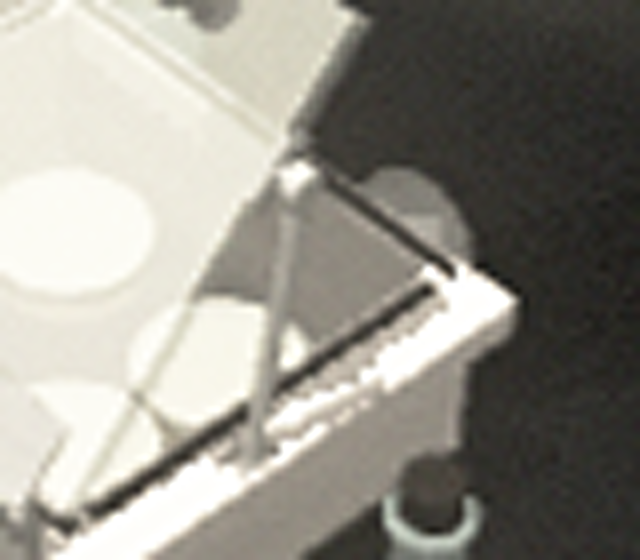

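View pics/w21b.png

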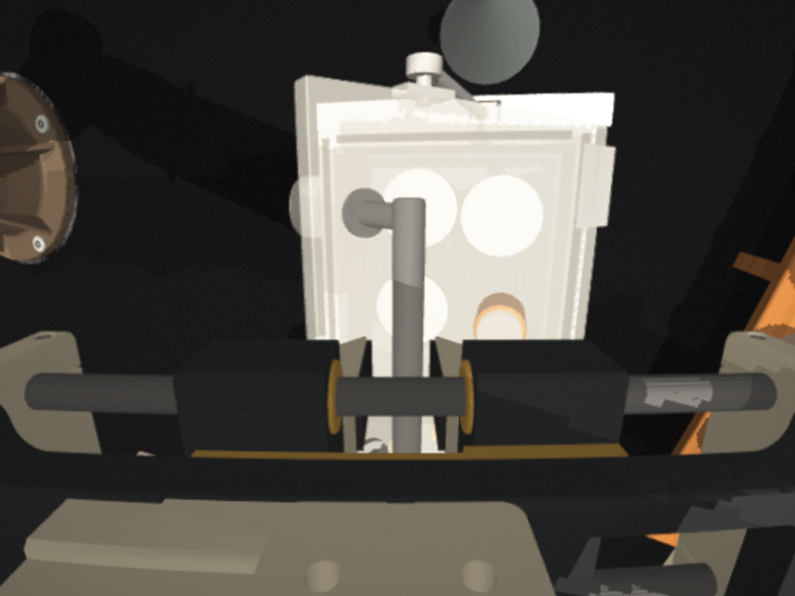

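The bar is free between the fingers, the force is about zero and the lid stands. I withdraw along the fingers.

Request:
step_arm(
  newtons=20,
  rows=[
    [0.5, -0.004, 0, 0.002, 0, 0, 0],
    [0.5, -0.012, 0, 0.002, 0, 0, 0],
    [0.5, -0.025, 0, 0.002, 0, 0, 0],
    [0.5, -0.05, 0, 0.002, 0, 0, 0],
    [0.5, -0.09, 0, 0.002, 0, 0, 0],
    [0.5, -0.13, 0, 0, 0, 0, 0],
    [0.5, -0.17, 0, -0.02, 0, 0, 0],
    [0.5, -0.17, 0, -0.07, 0, 0, 0],
    [0.5, -0.17, 0, -0.12, 0, 0, 0],
    [0.5, -0.17, 0, -0.17, 0, 0, 0],
    [0.5, -0.17, 0, -0.22, 0, 0, 0],
    [0.5, -0.17, 0, -0.22, 0, 0, 0],
  ],
)

```text
clock: 21.87
position: [0.4895, 0.0381, 0.4425]
ee_rot: [-0.255, 1.804, 0.202]
force: [1.5, -1.2, 0.7]
width: 0.254
```

```bash
python3 lchk.py 22; python3 chk.py w22; python3 - <<'E'
from h import *
im=ld('s22'); a=im['pixels'][120:270,190:350,::-1]; cv2.imwrite('pics/s22d.png',cv2.resize(a,None,fx=5,fy=4,interpolation=cv2.INTER_CUBIC))
snap('top','t22')
C=cloud(im); X=R.from_euler('z',bp[2]).inv().apply((C-[bp[0],bp[1],0]).reshape(-1,3))
q=X; m=(q[:,1]>-.1)&(q[:,1]<.1)&(q[:,2]>.14)&(q[:,2]<.25)&(q[:,0]>-.06)&(q[:,0]<.09); q=q[m]
ang=np.arctan2(q[:,2]-.106,.103-q[:,0]); mm=abs(ang-.92)<.12; k=np.polyfit(q[mm][:,2],q[mm][:,0],1); print('lid',np.arctan2(1,-k[0]),mm.sum())
E
```

```text
21.8667 F [ 1.5 -1.2  0.7] w 23.35094996413143 r 0.4203809923155938 lid 0.7732956892474185 y -0.0021991806654167068 tilt -0.2467182369560333
21.9167 [0.49187925 0.0402058  0.44153811] [ 0.33672098  1.09234434 -0.57484207] 23.077634352634636 box [-0.13   -0.0008  0.4522] r 0.4029128365120795 ang 0.9758800375793342
lid 0.8613553798708491 2774
```

View pics/s22.png

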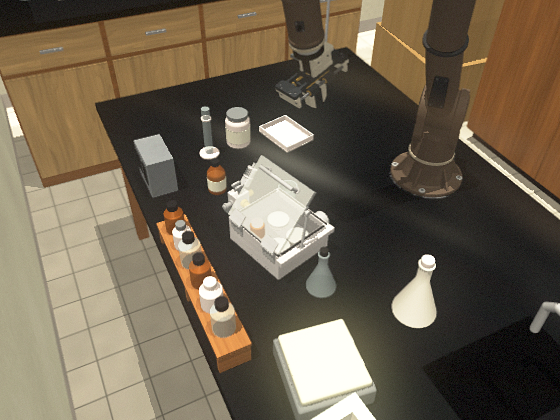

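View pics/s22d.png

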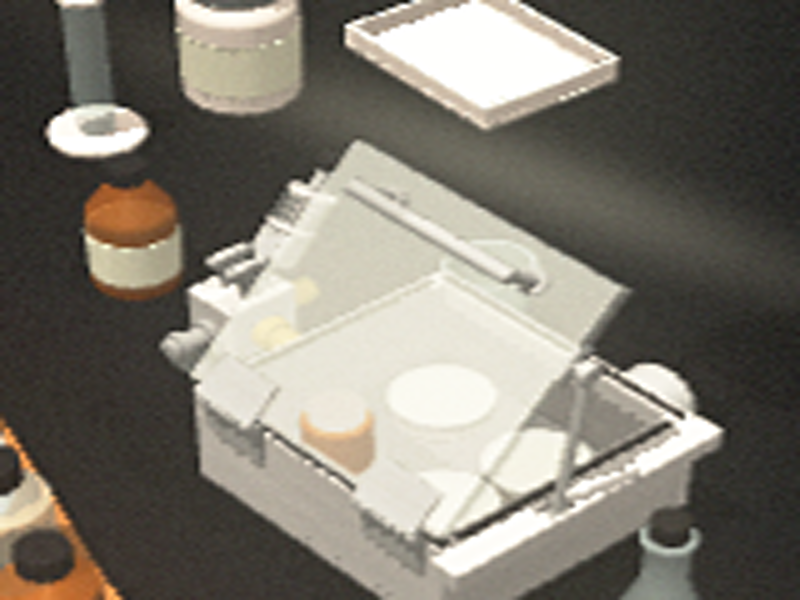

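View pics/t22.png

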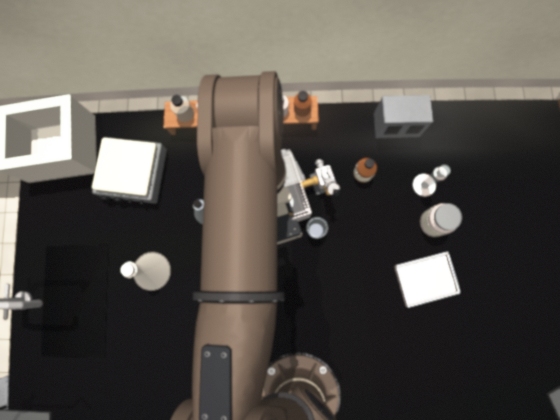

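Request:
step_arm(
  rows=[
    [0.5, 0, 0, 0, 0, 0, 0],
    [0.5, 0, 0, 0, 0, 0, 0],
    [0.5, 0, 0, 0, 0, 0, 0],
    [0.5, 0, 0, 0, 0, 0, 0],
    [0.5, 0, 0, 0, 0, 0, 0],
    [0.5, 0, 0, 0, 0, 0, 0],
  ],
)

```text
clock: 22.52
position: [0.4942, 0.0423, 0.438]
ee_rot: [-0.262, 1.808, 0.202]
force: [0.3, 0.0, 0.1]
width: 0.25
```

```bash
python3 - <<'E'
from h import *
s,im=snap('scene','s23'); im=ld('s23'); print(s['clock'],s['force'].round(1),s['dq'].round(3))
C=cloud(im); q=R.from_euler('z',bp[2]).inv().apply((C-[bp[0],bp[1],0]).reshape(-1,3))
m=(q[:,1]>-.1)&(q[:,1]<.1)&(q[:,2]>.14)&(q[:,2]<.25)&(q[:,0]>-.06)&(q[:,0]<.09); p=q[m]
ang=np.arctan2(p[:,2]-.106,.103-p[:,0]); mm=abs(ang-.92)<.12; k=np.polyfit(p[mm][:,2],p[mm][:,0],1); print('lid',np.arctan2(1,-k[0]))
# bystanders unmoved: image difference initial vs now
a=ld('scene0')['pixels'].astype(int); b=im['pixels'].astype(int); d=abs(a-b).max(2)
for n,(u,v) in dict(amber=(216,178),beaker=(290,186),flask=(322,275),big=(415,300),jar=(237,130),cyl=(207,140),tray=(286,133)).items(): print(n,np.median(d[v-12:v+12,u-12:u+12]))
# lever collar
C=cloud(dict(np.load('pics/t22.npz'))); X=R.from_euler('z',bp[2]).inv().apply((C-[bp[0],bp[1],0]).reshape(-1,3)); w=X-[-.001,-.1895,.0705]
L=np.array([-np.sin(.65),0,np.cos(.65)]); l=w@L; per=w@np.array([np.cos(.65),0,np.sin(.65)]); mm=(abs(w[:,1])<.012)&(abs(per)<.02)&(l>.05)&(l<.15)
print(np.c_[l[mm],per[mm]][np.argsort(l[mm])][::3].round(3).tolist())
E
```

```text
22.5167 [0.3 0.  0.1] [-0.004 -0.006  0.001  0.001  0.002  0.002  0.001]
lid 0.8632549302241298
amber 8.0
beaker 82.0
flask 5.0
big 7.0
jar 7.0
cyl 6.0
tray 1.0
[[0.05, 0.009], [0.052, 0.017], [0.054, 0.009], [0.056, 0.004], [0.061, 0.011], [0.068, 0.005], [0.071, 0.013], [0.073, 0.011], [0.075, 0.011], [0.075, 0.017], [0.079, 0.016], [0.082, 0.013], [0.084, 0.016], [0.088, 0.012], [0.088, 0.014], [0.091, 0.015], [0.093, 0.014], [0.096, 0.013], [0.099, -0.012], [0.1, 0.005], [0.101, -0.008], [0.102, 0.015], [0.102, 0.01], [0.102, 0.004], [0.102, -0.012], [0.103, 0.008], [0.103, 0.005], [0.103, 0.014], [0.103, 0.008], [0.104, 0.008], [0.104, 0.013], [0.104, 0.001], [0.105, 0.011], [0.105, 0.014], [0.107, 0.003], [0.111, 0.003], [0.124, 0.006], [0.129, 0.01], [0.131, 0.005], [0.132, 0.008], [0.132, -0.001], [0.133, 0.006], [0.134, 0.011], [0.135, 0.006], [0.135, 0.006], [0.136, -0.009], [0.136, 0.001], [0.137, -0.004], [0.137, -0.008], [0.138, -0.0], [0.138, 0.004], [0.139, 0.003], [0.14, 0.005]]
```

Everything holds. The beaker's picture difference comes only from the lid now standing in front of it; in the top view it sits at (317,228), as before.

```bash
python3 -c "
from cell import arm
print(arm.sign_off())"
```

```text
the job is handed in; nothing more can be done
None
```

The valve is locked at vent and the lid is standing open on its prop leg. I handed the job in at about 22.6 s of the 64 s allowed.

- **Valve:** I lifted the collar out of its gate and swung the lever over. Near the end of the swing the fingers slipped off the collar. It rode on the gate while I pushed the lever the rest of the way by its knob, and then it dropped home. Before I touched the lid, the wrist depth put the lever at the full 0.65 rad forward lean with the collar's top 102 mm from the pivot (101 mm expected when fully down). A rougher check from the top camera at the end agreed.
- **Lid:** I raised it by the bar to about 1.06 rad, waited for the leg to hang still, and lowered it slowly. The foot caught in the hole and the leg took the load. I then opened the fingers slightly and withdrew with almost no force on the wrist.
- **Last checks:** The lid read 0.861 rad after I withdrew and 0.863 rad 0.6 s later, within the expected 0.84 to 0.87. The arm is clear of everything.
- **Bystanders:** All appear unmoved between the first and last pictures. The beaker failed the scene-picture comparison because the open lid now covers it there. By eye, the top view shows it where it was.
- **Forces:** The wrist force readings I saw peaked at about 34 N, when the fingertips rested on the collar after the slip. Readings came only at the end of each move.

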